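# Refill the empty pockets of the sloped reagent rack

## Task

Two pockets of the sloped reagent rack are empty: put one of the two blue-capped spare packs from the bench into each of them, cap up and pushed down fully home on the pocket floor, and let go. Leave the packs already in the rack where they are, do not load the used red-capped pack, and leave it and the other bench things standing where they are.

Things in the scene. Friction and masses are not known exactly. Their poses are not given: they have to be found in the camera images.
- rack: Sloped reagent rack, fixed: blue stand 120 x 325 mm, origin at the centre of its underside, z up, y along the row, yaw within 0.2 rad. It carries a tray of five open pockets in a row along y, 62 mm apart. Pockets lean 30 degrees from upright, mouths up and away from the robot (rack +x). At the start three hold packs; two, which vary, are empty.
- pocket0 (a point): Centre of the floor of pocket 0 (0 to 4 from the rack's -y end to +y), some 28 mm above the bench. z points out of the pocket, 30 degrees from vertical, leaning away from the robot (rack +x); y along the row; x across it, downhill away from the robot. Inside 48 mm (x) x 58 mm (y), 55 mm deep, walls 4 mm: a pack has 8 mm to spare each way and half of it stands out.
- pocket1 (a point): Centre of the floor of pocket 1 (0 to 4 from the rack's -y end to +y), some 28 mm above the bench. z points out of the pocket, 30 degrees from vertical, leaning away from the robot (rack +x); y along the row; x across it, downhill away from the robot. Inside 48 mm (x) x 58 mm (y), 55 mm deep, walls 4 mm: a pack has 8 mm to spare each way and half of it stands out.
- pocket2 (a point): Centre of the floor of pocket 2 (0 to 4 from the rack's -y end to +y), some 28 mm above the bench. z points out of the pocket, 30 degrees from vertical, leaning away from the robot (rack +x); y along the row; x across it, downhill away from the robot. Inside 48 mm (x) x 58 mm (y), 55 mm deep, walls 4 mm: a pack has 8 mm to spare each way and half of it stands out.
- pocket3 (a point): Centre of the floor of pocket 3 (0 to 4 from the rack's -y end to +y), some 28 mm above the bench. z points out of the pocket, 30 degrees from vertical, leaning away from the robot (rack +x); y along the row; x across it, downhill away from the robot. Inside 48 mm (x) x 58 mm (y), 55 mm deep, walls 4 mm: a pack has 8 mm to spare each way and half of it stands out.
- pocket4 (a point): Centre of the floor of pocket 4 (0 to 4 from the rack's -y end to +y), some 28 mm above the bench. z points out of the pocket, 30 degrees from vertical, leaning away from the robot (rack +x); y along the row; x across it, downhill away from the robot. Inside 48 mm (x) x 58 mm (y), 55 mm deep, walls 4 mm: a pack has 8 mm to spare each way and half of it stands out.
- seated0: Full reagent pack already home in one of the pockets (which one varies), white with a blue label and blue cap, same make as the spares: 40 (x) x 50 (y) x 110 mm tall, plus an 8 mm cap plate on top; about 0.25 kg (0.17 to 0.35); origin at the centre of its underside, z up to the cap; half a turn about z makes no difference. It rests on the pocket floor against the low wall.
- seated1: Full reagent pack already home in one of the pockets (which one varies), white with a blue label and blue cap, same make as the spares: 40 (x) x 50 (y) x 110 mm tall, plus an 8 mm cap plate on top; about 0.25 kg (0.17 to 0.35); origin at the centre of its underside, z up to the cap; half a turn about z makes no difference. It rests on the pocket floor against the low wall.
- seated2: Full reagent pack already home in one of the pockets (which one varies), white with a blue label and blue cap, same make as the spares: 40 (x) x 50 (y) x 110 mm tall, plus an 8 mm cap plate on top; about 0.25 kg (0.17 to 0.35); origin at the centre of its underside, z up to the cap; half a turn about z makes no difference. It rests on the pocket floor against the low wall.
- spare0: Spare full reagent pack standing upright on the open bench, white with a blue label and blue cap: 40 (x) x 50 (y) x 110 mm tall, plus an 8 mm cap plate on top; about 0.25 kg (0.17 to 0.35); origin at the centre of its underside, z up to the cap; half a turn about z makes no difference.
- spare1: Spare full reagent pack standing upright on the open bench, white with a blue label and blue cap: 40 (x) x 50 (y) x 110 mm tall, plus an 8 mm cap plate on top; about 0.25 kg (0.17 to 0.35); origin at the centre of its underside, z up to the cap; half a turn about z makes no difference.
- used: Used-up reagent pack, same shape and size as the spares but grey with a red label and red cap, standing upright on the bench among the spares; not to be loaded. Origin at the centre of its underside.
- sanitiser: White hand-sanitiser bottle with a green label and blue cap, 66 mm across, 170 mm tall, standing on the bench to the robot's left; origin at the centre of its underside.
- jar: Amber jar with a white lid, 66 mm across, 80 mm tall, left of the rack; origin at the centre of its underside.
- beaker: Empty glass beaker, 72 mm across, 85 mm tall, right of the rack; origin at the centre of its underside.
- tip_tray: Low open yellow tray, 100 x 140 x 35 mm, on the bench to the robot's right; origin at the centre of its underside.
Things that resemble listed ones, but are neither listed nor needed, are in the scene too. What is shaped like the spare1 but green or purple is not meant.

How it is judged:
By the outcome, as a careful person would: the job done as asked, in the order asked, and still so for the second after the job is handed in, with the robot touching nothing.
It also fails if it takes over 59 s, if anything falls off the work surface, if the arm or the gripper's body presses on something with over 40 N, if the wrist force passes 120 N, or if a joint passes its speed limit or range.

## Robot

A 6-joint arm with a two-finger parallel gripper is mounted at the origin on the work surface. World frame = base frame: x ahead of the robot, y to its left, z up, the work surface at z = 0. Lengths are in m, angles in rad, forces in N, time in s.
With the tool pointing down it reaches from about 0.25 to 0.725 m from the base axis. Payload 4 kg.
Tool frame: the origin (TCP) lies where the fingers leave the gripper's body, on its centre line; the fingertips stand 73 mm ahead of it and the grasp point (between the pads) lies 54 mm ahead of it (bot.tips_ahead is the z of the fingertips in the tool frame, in m); z points along the fingers, y is the direction in which the jaws open and shut (so a half turn about z gives the same grasp; the last joint's range is limited). The gripper opens to 85 mm and grips with 20 to 120 N. Pads are 22 mm wide; open, the fingers measure 114 mm over their backs; the gripper's body (76 mm by 85 mm) begins 54 mm behind the grasp point. The pads swing forward as they close: fully open they stand 13 mm farther back than shut.
Start: joints at [1.153, 0.241, 0.005, 1.335, 0, 1.571], TCP at [0.203, 0.457, 0.304] pointing down, gripper open.
Joint ranges: [-2.72, 2.72], [-1.05, 1.87], [-1.09, 1.28], [-1.99, 2.15], [-1.42, 1.44], [-3.14, 3.14]. Speed limits (rad/s): [2.79, 2.79, 3.14, 3.14, 3.14, 3.14].

## Interface

Orientations are given as a unit quaternion [x, y, z, w].
In Python, from workcell import readout, camera, get_calibration, order, bot gives the robot as it stands.
- The arm moves only by the tool send_rows, never from a script. Its argument "moves" is a list of rows, each a list of 3 entries, a list of its own where there are three numbers: the shift along the tool's x, y, z in mm, then the turn, a rotation vector about the tool's x, y, z in rad, then the finger opening in mm, from 0 to 85.4. In form: [[[dx, dy, dz], [ax, ay, az], grip], ...]. A call has 1 to 12 rows; each row is the pose to reach, as a shift and turn from the pose measured when the call began, along the tool's axes at that moment; what a row does not reach only later rows make up. A row lasts 1/12 s, in which the tool goes at most 41.7 mm and 7.16 degrees, less where a joint would pass 70% of its speed; a pose out of reach is approached as far as the arm can. A call with a gripper value outside its range is refused whole. The fingers move at their own pace and stop on an object; the grip force is fixed at half the most. Time passes only in rows, so rows that repeat a pose let the fingers close. It gives the time, the measured TCP pose, the force and the opening at its end, in the units of the state.
- readout.get_obs(): the state, without advancing time (a new reading comes with each control period).
- camera(name): name is "scene" or "top"; returns the picture (480x640x3 uint8, red, green, blue); there is no depth.
- get_calibration(name): a dict with "fx", "fy", "cx", "cy" (pixels), "R" (3x3) and "t" (3): a world point X has camera coordinates R X + t. Camera axes: x right, y down, z forward; pixel columns grow to the right and rows downward; lengths in m; the calibration is good to about 2 mm. A picture is of the moment at which its call begins. get_calibration takes no time and is no camera call.
- order.job_done(): hands the job in, once; it reports no verdict.
The state is a dict: "clock": time; "joint_pos": joint angles; "joint_vel": joint speeds; "tau": joint torques, N m; "eef_pos": TCP position; "tool_rot": TCP orientation; "ft_force": force on the tool from outside, world axes, zero at the start; "ft_torque": the same for the moment, N m; "grip_width": finger opening in m.
Only numpy, scipy, OpenCV 4.12 (cv2) and the standard library are available. Lean on these libraries where they do the work, as an engineer would, in place of code of your own. Each camera call takes 0.05 s, during which the arm holds its last target. There are 200 camera calls.

## Working session

There is one attempt and no reset: what is moved stays moved. The work goes in short steps, Python scripts to look and compute and a tool call to move; the robot and the scene stay as the last step left them, time stands still between calls to the robot, and variables do not carry over. Pictures are saved under pics/ and viewed, about 8 in all and at most 12, crops included, and the job is handed in when it is done.

Besides the shell and the picture viewer there is one more tool, called after "Request:" by a JSON object that holds its "fn" and its "kwargs". send_rows: Moves the arm, as the interface text tells. Its arguments: {"type":"object","properties":{"moves":{"type":"array","items":{"type":"array"}}},"required":["moves"]}

```bash
ls; mkdir -p pics; python3 - <<'E'
from workcell import readout,camera,get_calibration,bot
import cv2
for n in("scene","top"):
    cv2.imwrite(f"pics/{n}0.png",camera(n)[:,:,::-1]); print(n,get_calibration(n))
print(readout.get_obs(),bot.tips_ahead)
E
```

```text
pics
scene {'fx': 540.2198049893699, 'fy': 540.2198049893699, 'cx': 319.61559174067924, 'cy': 238.7379254867894, 'R': array([[-0.79103575,  0.61172552, -0.00737092],
       [ 0.52536387,  0.6730876 , -0.52052462],
       [-0.31345692, -0.415626  , -0.85381485]]), 't': array([ 0.44145276, -0.23827687,  1.52394896])}
top {'fx': 481.6758986598104, 'fy': 481.6758986598104, 'cx': 321.26376972242525, 'cy': 244.88003751596128, 'R': array([[-1.91798628e-02, -9.99808620e-01, -3.85438267e-03],
       [-9.83311575e-01,  1.95606857e-02, -1.80874891e-01],
       [ 1.80915670e-01,  3.20903498e-04, -9.83498560e-01]]), 't': array([0.01972975, 0.5295492 , 1.12041368])}
{'clock': 0.1, 'joint_pos': array([ 1.15300357e+00,  2.41346217e-01,  3.88679236e-03,  1.33519093e+00,
       -3.18122392e-05,  1.57082952e+00]), 'joint_vel': array([-0.00093684, -0.00165963,  0.0028156 ,  0.00092358, -0.00047907,
       -0.00157164]), 'tau': array([-9.26563844e-04, -3.73138404e+01,  2.53009880e+01,  1.08436507e-02,
       -5.26223630e-06, -1.64692000e-05]), 'eef_pos': array([0.20271079, 0.45661206, 0.30310819]), 'tool_rot': array([ 2.07396526e-01,  9.78256521e-01, -9.10163643e-04, -1.76669324e-04]), 'ft_force': array([0.60407874, 0.04662055, 0.05848232]), 'ft_torque': array([-0.0442875 ,  0.03297635,  0.00567627]), 'grip_width': 0.08519487641032925} 0.0726
```

View pics/scene0.png

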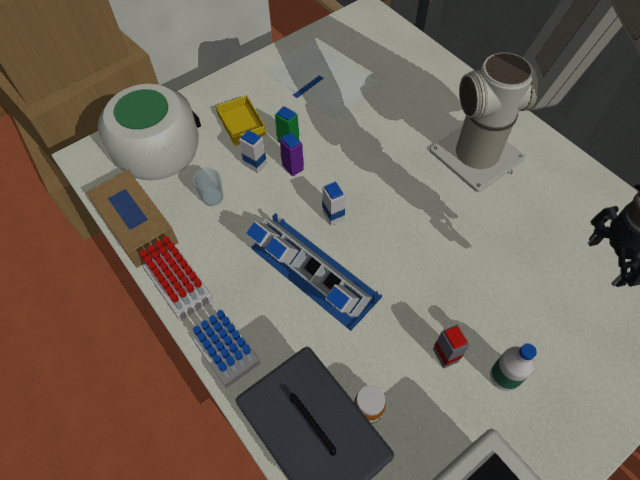

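View pics/top0.png

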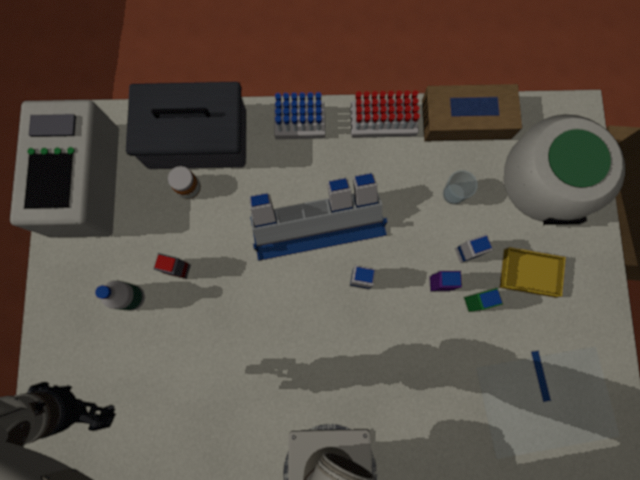

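Top view: the rack runs (250,245) to (385,235). Packs sit in pockets 4 (262,205), 1 (340,190) and 0 (366,185), so pockets 2 and 3 look empty. The spare candidates are blue-capped white packs at (363,276) and (475,247). The purple (446,281), green (484,300) and red-capped (172,266) packs are not meant. I'll confirm in an enlarged crop.

```bash
python3 - <<'E'
import cv2,numpy as np
a=cv2.imread("pics/top0.png")[165:315,240:510]
cv2.imwrite("pics/c1.png",cv2.resize(a,(0,0),fx=2.96,fy=2.96,interpolation=cv2.INTER_CUBIC))
b=cv2.imread("pics/scene0.png")[125:335,225:395]
cv2.imwrite("pics/c2.png",cv2.resize(b,(0,0),fx=2.85,fy=2.85,interpolation=cv2.INTER_CUBIC))
E
```

```text
(no output)
```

View pics/c1.png

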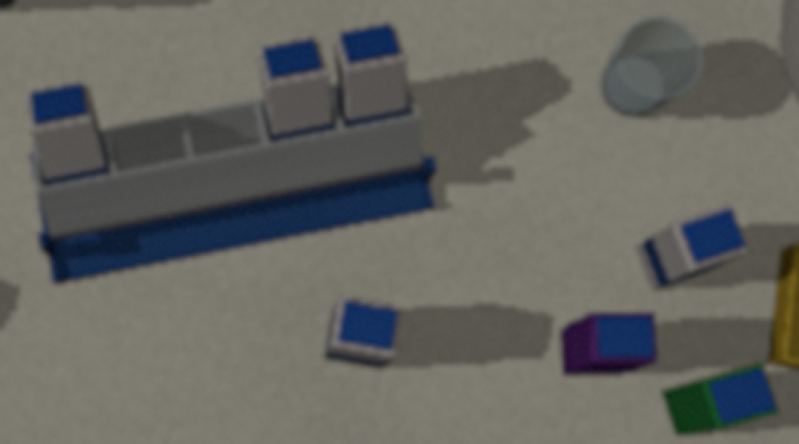

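View pics/c2.png

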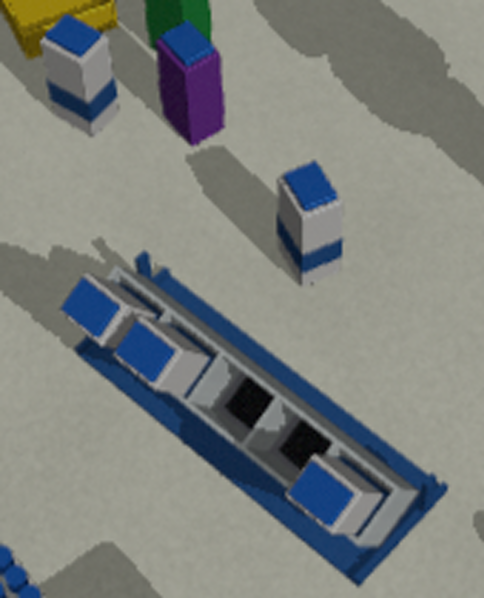

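Confirmed: pockets 2 and 3 are empty. The two white blue-capped packs with a blue label, at crop c1 (365,325) and (690,245), are the spares. I'll fit their poses and the seated caps using both cameras.

```bash
cat > h.py <<'E'
import cv2,numpy as np
from workcell import get_calibration
from scipy.optimize import minimize
from scipy.spatial.transform import Rotation as Ro
C={n:get_calibration(n) for n in("scene","top")}
def proj(n,X):
    c=C[n];p=np.atleast_2d(X)@c["R"].T+c["t"]
    return np.c_[p[:,0]/p[:,2]*c["fx"]+c["cx"],p[:,1]/p[:,2]*c["fy"]+c["cy"]]
def blue(img,seed):  # soft blueness in the blob at the seed
    f=img.astype(float);s=(f[...,0]-f[...,2])/(f[...,0]+1)   # BGR
    m=(s>.35).astype(np.uint8);_,l=cv2.connectedComponents(m)
    u,v=seed;k=l[v-3:v+4,u-3:u+4];k=k[k>0]
    b=cv2.dilate((l==np.bincount(k).argmax()).astype(np.uint8),np.ones((3,3)))
    return np.clip(s/.75,0,1)*b
S=8
def cover(poly,x0,y0,w,h):
    big=np.zeros((h*S,w*S),np.uint8)
    q=cv2.convexHull(np.float32((poly-[x0,y0]+.5)*S-.5))
    cv2.fillConvexPoly(big,np.int32(np.round(q*16)),255,shift=4)
    return cv2.resize(big,(w,h),interpolation=cv2.INTER_AREA)/255.
def box(a,b,z0,z1): return np.array([[x,y,z] for x in(-a/2,a/2) for y in(-b/2,b/2) for z in(z0,z1)])
def cost(masks,P):
    e=0
    for n,m in masks.items():
        q=proj(n,P);ys,xs=np.nonzero(m);x0,x1,y0,y1=xs.min()-5,xs.max()+6,ys.min()-5,ys.max()+6
        e+=((cover(q,x0,y0,x1-x0,y1-y0)-m[y0:y1,x0:x1])**2).sum()
    return e
def onplane(n,uv,z):
    c=C[n];d=c["R"].T@np.array([(uv[0]-c["cx"])/c["fx"],(uv[1]-c["cy"])/c["fy"],1]);o=-c["R"].T@c["t"]
    return (o+d*(z-o[2])/d[2])[:2]
def fit(f,p0,step):
    best=None
    for _ in range(3):
        s=np.vstack([p0]+[np.array(p0)+np.eye(len(p0))[i]*step[i] for i in range(len(p0))])
        r=minimize(f,p0,method="Nelder-Mead",options=dict(initial_simplex=s,maxiter=1500,xatol=1e-5,fatol=1e-3));p0=r.x
    return r
E
python3 - <<'E'
from h import *
I={n:cv2.imread(f"pics/{n}0.png") for n in("scene","top")}
for name,st,ss in(("spareA",(364,274),(334,190)),("spareB",(481,244),(252,138))):
    M={"top":blue(I["top"],st),"scene":blue(I["scene"],ss)}
    print(name,[(int((m>.3).sum()),np.round(np.argwhere(m>.3).mean(0)[::-1],1)) for m in M.values()])
    x,y=onplane("top",st,.118)
    for both in(M,{"top":M["top"]},{"scene":M["scene"]}):
      rs=[fit(lambda p:cost(both,box(.040+p[3],.050+p[3],.110,.118)@Ro.from_euler("z",p[2]).as_matrix().T+[p[0],p[1],0])+(p[3]/.002)**2,[x,y,w,0],[.01,.01,.3,.002]) for w in(0,.8,1.6,2.4)]
      r=min(rs,key=lambda r:r.fun);print(np.round(r.x,4),round(r.fun,2),[round(q.fun,1) for q in rs])
seats=[(4,(261,202),(340,297)),(1,(340,186),(277,249)),(0,(365,182),(259,233))]
Ms=[{"top":blue(I["top"],a),"scene":blue(I["scene"],b)} for _,a,b in seats]
def f(p,sel=("top","scene")):
    R=Ro.from_euler("z",p[3])*Ro.from_euler("y",np.pi/6);e=0
    for (k,_,_),M,dy in zip(seats,Ms,p[4:7]):
        B=box(.040+p[7],.050+p[7],.110,.118)+[.004,dy,0]
        P=R.apply(B)+Ro.from_euler("z",p[3]).apply([0,.062*(k-2),0])+p[:3]
        e+=cost({n:M[n] for n in sel},P)+(dy/.002)**2
    return e+(p[7]/.002)**2
for sel in(("top","scene"),("top",),("scene",)):
    r=fit(lambda p:f(p,sel),[.52,0,.028,-.1,0,0,0,0],[.02,.02,.005,.1,.002,.002,.002,.002]);print(sel,np.round(r.x,4),round(r.fun,2))
E
```

```text
spareA [(249, array([364. , 274.5])), (195, array([333.5, 189.9]))]
[ 0.4481 -0.0855  2.9462 -0.0105] 35.16 [np.float64(35.2), np.float64(35.3), np.float64(35.3), np.float64(35.2)]
[ 0.4477 -0.0858  2.9326 -0.0099] 32.18 [np.float64(32.2), np.float64(32.2), np.float64(125.9), np.float64(32.2)]
[ 0.4482 -0.0851  2.9345 -0.0094] 27.37 [np.float64(27.5), np.float64(71.0), np.float64(69.0), np.float64(27.4)]
spareB [(245, array([480.4, 244.2])), (164, array([250.4, 137.1]))]
[ 0.5124 -0.3539  0.2994 -0.0108] 40.39 [np.float64(40.4), np.float64(140.1), np.float64(40.5), np.float64(40.4)]
[ 0.5121 -0.3542  0.3208 -0.0104] 34.27 [np.float64(34.3), np.float64(34.4), np.float64(92.2), np.float64(34.3)]
[ 0.5129 -0.3532  0.2974 -0.0102] 30.41 [np.float64(30.4), np.float64(64.2), np.float64(64.3), np.float64(31.0)]
('top', 'scene') [ 5.392e-01 -9.600e-03  4.360e-02  1.720e-01  3.000e-04  1.600e-03
 -3.000e-04 -2.020e-02] 5415.39
('top',) [ 0.5059  0.0023  0.0288  0.0242  0.      0.     -0.      0.    ] 439.64
('scene',) [ 5.538e-01  4.390e-02  3.110e-02 -2.059e-01  0.000e+00 -4.000e-04
  5.000e-04 -4.700e-03] 4755.12
```

```bash
cat > s2.py <<'E'
from h import *
I={n:cv2.imread(f"pics/{n}0.png") for n in("scene","top")}
for n,u,v in(("scene",340,297),("scene",323,316),("scene",277,249),("scene",259,233),("scene",375,300),("top",261,202),("top",340,186),("top",320,243)): print(n,u,v,I[n][v,u])
for name,st,ss in(("spareA",(364,274),(334,190)),("spareB",(481,244),(252,138))):
    M={"top":blue(I["top"],st),"scene":blue(I["scene"],ss)}
    x,y=onplane("top",st,.118)
    for both in(M,{"top":M["top"]},{"scene":M["scene"]}):
      rs=[fit(lambda p:cost(both,box(p[3],p[4],.110,.118)@Ro.from_euler("z",p[2]).as_matrix().T+[p[0],p[1],0]),[x,y,w,.036,.046],[.01,.01,.1,.002,.002]) for w in(-.2,.3)]
      r=min(rs,key=lambda r:r.fun);print(name,np.round(r.x,4),round(r.fun,2))
seats=[(4,(261,202),(340,297)),(1,(340,186),(277,249)),(0,(365,182),(259,233))]
for k,a,b in seats:
    for n,s in(("top",a),("scene",b)):
        m=blue(I[n],s); print(k,n,(m>.4).sum(),np.argwhere(m>.4).min(0),np.argwhere(m>.4).max(0))
E
python3 s2.py
```

```text
scene 340 297 [129  64  22]
scene 323 316 [144 158 157]
scene 277 249 [129  64  22]
scene 259 233 [129  65  21]
scene 375 300 [93 54 24]
top 261 202 [86 39 13]
top 340 186 [87 42 15]
top 320 243 [76 44 22]
spareA [ 0.448  -0.0855 -0.1877  0.0286  0.0387] 5.14
spareA [ 0.4478 -0.0858 -0.19    0.028   0.0389] 3.0
spareA [ 0.4482 -0.0852 -0.1991  0.0292  0.0382] 0.66
spareB [ 0.5125 -0.3539  0.3102  0.0284  0.0375] 7.21
spareB [ 0.512  -0.3544  0.3135  0.0284  0.0372] 2.59
spareB [ 0.5131 -0.3533  0.3086  0.0279  0.0382] 1.48
4 top 175 [194 251] [205 268]
4 scene 2667 [214 252] [329 381]
1 top 170 [179 329] [190 347]
1 scene 2667 [214 252] [329 381]
0 top 170 [174 355] [185 374]
0 scene 233 [223 247] [242 266]
```

```bash
cat > s3.py <<'E'
from h import *
I={n:cv2.imread(f"pics/{n}0.png") for n in("scene","top")}
seats=[(4,(261,202),(340,297)),(1,(340,186),(277,249)),(0,(365,182),(259,233))]
def bs(s):
    J=I["scene"].copy(); J[J[...,0]<108]=0; return blue(J,s)
Ms=[{"top":blue(I["top"],a),"scene":bs(b)} for _,a,b in seats]
for M in Ms: print([(int((m>.4).sum()),np.round(np.argwhere(m>.4).mean(0)[::-1],1)) for m in M.values()])
def f(p,sel=("top","scene")):
    R=Ro.from_euler("z",p[3])*Ro.from_euler("y",np.pi/6);e=0
    for (k,_,_),M,dy in zip(seats,Ms,p[4:7]):
        P=R.apply(box(p[7],p[8],.110,.118)+[.004,dy,0])+Ro.from_euler("z",p[3]).apply([0,.062*(k-2),0])+p[:3]
        e+=cost({n:M[n] for n in sel},P)+(dy/.002)**2
    return e
for sel in(("top","scene"),("top",),("scene",)):
    r=fit(lambda p:f(p,sel),[.51,0,.028,.15,0,0,0,.029,.038],[.01,.01,.005,.05,.002,.002,.002,.001,.001]);print(sel,np.round(r.x,4),round(r.fun,2))
    p=r.x
c=I["scene"][205:335,240:390].copy()
E
python3 s3.py
```

```text
[(175, array([259.4, 199.6])), (278, array([337.2, 297.9]))]
[(170, array([338.3, 184.3])), (240, array([275.4, 248.1]))]
[(170, array([364.4, 179.3])), (229, array([256.3, 232.6]))]
('top', 'scene') [0.51  0.    0.028 0.15  0.    0.    0.    0.029 0.038] 1150.66
('top',) [0.51  0.    0.028 0.15  0.    0.    0.    0.029 0.038] 439.64
('scene',) [0.51  0.    0.028 0.15  0.    0.    0.    0.029 0.038] 711.02
```

```bash
cat >> s3.py <<'E'
print("---")
cs=[]
for (k,_,_),M in zip(seats,Ms):
    A=[];b=[]
    for n,m in M.items():
        u,v=np.argwhere(m>.4).mean(0)[::-1];c=C[n];Pm=np.diag([1,1,1.])@np.c_[c["R"],c["t"]]
        for a,row in(((u-c["cx"])/c["fx"],0),((v-c["cy"])/c["fy"],1)): q=a*Pm[2]-Pm[row];A.append(q[:3]);b.append(-q[3])
    X=np.linalg.lstsq(np.array(A),np.array(b),rcond=None)[0];cs.append(X);print(k,np.round(X,4),np.round(np.array(A)@X-b,4))
d=cs[0]-cs[2];yaw=np.arctan2(-d[0],d[1]);print(np.linalg.norm(d),yaw)
R=Ro.from_euler("z",yaw)*Ro.from_euler("y",np.pi/6)
o=np.mean([X-R.apply([.004,0,.117])-Ro.from_euler("z",yaw).apply([0,.062*(k[0]-2),0]) for X,k in zip(cs,seats)],0);print(o)
for sel in(("top","scene"),("top",),("scene",)):
    r=fit(lambda p:f(p,sel),[*o,yaw,0,0,0,.029,.038],[.005,.005,.005,.05,.002,.002,.002,.001,.001]);print(sel,np.round(r.x,4),round(r.fun,2))
E
python3 s3.py | sed -n '/---/,$p'
```

```text
---
4 [0.6253 0.1502 0.1234] [-0.  0. -0. -0.]
1 [ 0.6583 -0.033   0.1233] [-0.  0. -0. -0.]
0 [ 0.6691 -0.0939  0.1235] [-0.      0.     -0.0001 -0.    ]
0.2480079996411907 0.177735479796545
[0.58623349 0.01717269 0.02407543]
('top', 'scene') [5.878e-01 1.720e-02 2.700e-02 1.769e-01 3.000e-04 2.000e-04 4.000e-04
 2.850e-02 3.890e-02] 50.83
('top',) [ 5.894e-01  1.720e-02  2.150e-02  1.779e-01  6.000e-04  1.000e-04
 -3.000e-04  2.320e-02  3.850e-02] 6.43
('scene',) [ 5.870e-01  1.620e-02  2.450e-02  1.777e-01  3.000e-04 -2.000e-04
 -2.000e-04  2.970e-02  3.940e-02] 4.04
```

Seated caps triangulate 62.0 mm per pocket, to within 0.01 mm, so the rack pose is solid. Next I'll check the reach for the 30° tilted approach.

```bash
python3 - <<'E'
from workcell import readout,order,bot
for o in(bot,readout,order): print([ (a,getattr(o,a)) for a in dir(o) if a[0]!='_'])
E
```

```text
[('Unreachable', <class 'workcell.Unreachable'>), ('tips_ahead', 0.0726)]
[('get_obs', <function make.<locals>.<lambda> at 0x7f3cad2e05e0>)]
[('job_done', <function connect.<locals>.done at 0x7f3cad253740>)]
```

```bash
cat > plan.py <<'E'
# usage: plan.py gx gy gz jawyaw tilt [back]: grasp point 54 mm ahead; tool leans so that -z_tool = Rz(jaw)Ry(tilt) z
import sys,json,numpy as np
from scipy.spatial.transform import Rotation as Ro
from workcell import readout
o=readout.get_obs();Rc=Ro.from_quat(o["tool_rot"]);p=np.array(o["eef_pos"])
open("log.jsonl","a").write(json.dumps([list(map(float,o[k])) for k in("joint_pos","eef_pos","tool_rot")])+"\n")
print("t",round(o["clock"],2),"tcp",np.round(p,4),"q",np.round(o["joint_pos"],3),"F",np.round(o["ft_force"],1),"w",round(o["grip_width"],4))
a=list(map(float,sys.argv[1:]))
for i in range(0,len(a),5):
    g,jaw,tilt=np.array(a[i:i+3]),a[i+3],a[i+4]
    best=min((Ro.from_euler("z",jaw)*Ro.from_euler("y",tilt)*Ro.from_matrix(np.array([[0,s,0],[s,0,0],[0,0,-1.]])) for s in(1,-1)),key=lambda R:(Rc.inv()*R).magnitude())
    tcp=g-.054*best.apply([0,0,1])
    print("goal tcp",np.round(tcp,4),"-> shift mm",np.round(Rc.inv().apply(tcp-p)*1000,1),"turn",np.round((Rc.inv()*best).as_rotvec(),4))
E
python3 plan.py .448 -.0855 .25 -.19 0
```

```text
t 0.1 tcp [0.2027 0.4566 0.3031] q [ 1.153  0.241  0.004  1.335 -0.     1.571] F [0.6 0.  0.1] w 0.0852
goal tcp [ 0.448  -0.0855  0.304 ] -> shift mm [-4.442e+02 -3.959e+02 -1.000e-01] turn [-1.500e-03  1.300e-03  1.343e+00]
```

Request:
{"fn": "send_rows", "kwargs": {"moves": [[[-444, -396, 0], [0, 0, 1.343], 85], [[-444, -396, 0], [0, 0, 1.343], 85], [[-444, -396, 0], [0, 0, 1.343], 85], [[-444, -396, 0], [0, 0, 1.343], 85], [[-444, -396, 0], [0, 0, 1.343], 85], [[-444, -396, 0], [0, 0, 1.343], 85], [[-444, -396, 0], [0, 0, 1.343], 80], [[-444, -396, 0], [0, 0, 1.343], 70], [[-444, -396, 0], [0, 0, 1.343], 70], [[-444, -396, 0], [0, 0, 1.343], 70], [[-444, -396, 0], [0, 0, 1.343], 70], [[-444, -396, 0], [0, 0, 1.343], 70]]}}

```text
clock: 1.1
eef_pos: [0.4087, -0.0008, 0.3038]
tool_rot: [0.772, 0.636, -0.001, 0.0]
ft_force: [1.0, 1.5, 0.0]
grip_width: 0.0698
```

```bash
python3 plan.py .448 -.0855 .25 -.19 0 .448 -.0855 .088 -.19 0
```

```text
t 1.1 tcp [ 0.4087 -0.0008  0.3038] q [-1.000e-03  6.000e-02 -2.110e-01  1.301e+00 -2.000e-03  1.763e+00] F [1.  1.5 0. ] w 0.0698
goal tcp [ 0.448  -0.0855  0.304 ] -> shift mm [-75.5  54.8  -0.1] turn [-0.0005  0.0017 -0.0034]
goal tcp [ 0.448  -0.0855  0.142 ] -> shift mm [-75.3  54.9 161.9] turn [-0.0005  0.0017 -0.0034]
```

Request:
{"fn": "send_rows", "kwargs": {"moves": [[[-40, 29, 0], [0, 0, 0], 70], [[-75.5, 55, 0], [0, 0, 0], 70], [[-75.5, 55, 0], [0, 0, 0], 70], [[-75.5, 55, 30], [0, 0, 0], 70], [[-75.5, 55, 65], [0, 0, 0], 70], [[-75.5, 55, 100], [0, 0, 0], 70], [[-75.5, 55, 130], [0, 0, 0], 70], [[-75.5, 55, 150], [0, 0, 0], 70], [[-75.5, 55, 162], [0, 0, 0], 70], [[-75.5, 55, 162], [0, 0, 0], 70], [[-75.5, 55, 162], [0, 0, 0], 70]]}}

```text
clock: 2.02
eef_pos: [0.4473, -0.0853, 0.1412]
tool_rot: [0.772, 0.636, -0.002, -0.001]
ft_force: [0.2, -0.3, 0.1]
grip_width: 0.0701
```

```bash
python3 plan.py .448 -.0855 .088 -.19 0; python3 - <<'E'
from workcell import camera
import cv2
cv2.imwrite("pics/g1.png",cv2.resize(camera("scene")[:,:,::-1][100:260,230:440],(0,0),fx=3.5,fy=3.5,interpolation=cv2.INTER_CUBIC))
E
```

```text
t 2.02 tcp [ 0.4473 -0.0853  0.1412] q [-0.188  0.3   -0.375  0.899 -0.002  1.576] F [ 0.2 -0.3  0.1] w 0.0701
goal tcp [ 0.448  -0.0855  0.142 ] -> shift mm [-0.   0.7 -0.8] turn [-0.0031  0.0016 -0.0031]
```

View pics/g1.png

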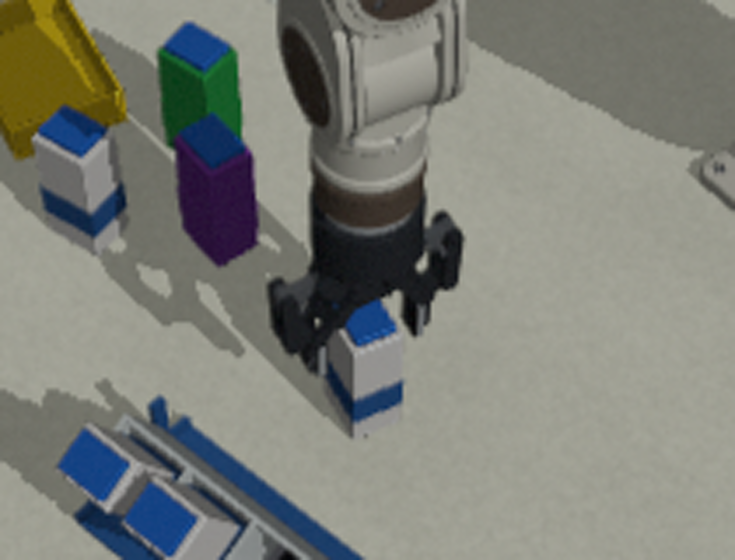

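The pack at crop (370,360) is centred between the fingers. I'll close and lift.

Request:
{"fn": "send_rows", "kwargs": {"moves": [[[0, 0, 0], [0, 0, 0], 30], [[0, 0, 0], [0, 0, 0], 30], [[0, 0, 0], [0, 0, 0], 30], [[0, 0, 0], [0, 0, 0], 30], [[0, 0, 0], [0, 0, 0], 30], [[0, 0, -20], [0, 0, 0], 30], [[0, 0, -55], [0, 0, 0], 30], [[0, 0, -90], [0, 0, 0], 30], [[0, 0, -125], [0, 0, 0], 30], [[0, 0, -140], [0, 0, 0], 30], [[0, 0, -140], [0, 0, 0], 30]]}}

```text
clock: 2.98
eef_pos: [0.4503, -0.0857, 0.2864]
tool_rot: [0.772, 0.636, 0.002, 0.004]
ft_force: [0.7, 0.0, -2.9]
grip_width: 0.0395
```

```bash
python3 - <<'E'
# kinematic guess fit from log: planar 3-link
import json,numpy as np
L=[json.loads(l) for l in open("log.jsonl")]
for q,p,r in L: print(np.round(q,3),"r",round(np.hypot(p[0],p[1]),4),"z",round(p[2],4),"sum",round(q[1]+q[2]+q[3],4), "d", round(q[1]-q[2]+q[3],4))
E
python3 plan.py .5878 .0172 .25 .177 0
```

```text
[ 1.153  0.241  0.004  1.335 -0.     1.571] r 0.4996 z 0.3031 sum 1.5804 d 1.5727
[-1.000e-03  6.000e-02 -2.110e-01  1.301e+00 -2.000e-03  1.763e+00] r 0.4087 z 0.3038 sum 1.1503 d 1.5716
[-0.188  0.3   -0.375  0.899 -0.002  1.576] r 0.4554 z 0.1412 sum 0.824 d 1.5739
t 2.98 tcp [ 0.4503 -0.0857  0.2864] q [-0.187  0.162 -0.14   1.26  -0.002  1.577] F [ 0.7  0.  -2.9] w 0.0395
goal tcp [0.5878 0.0172 0.304 ] -> shift mm [127.3 115.3 -16.8] turn [ 0.0079  0.003  -0.3701]
```

Grasped: width 39.5 mm, about 2.9 N of weight. Next, the tilted hover over pocket 3.

```bash
cat > pk.py <<'E'
# pk.py pocket xoff h s1 s2 ... -> plan.py args for pack bottom s above floor
import sys,subprocess,numpy as np
from scipy.spatial.transform import Rotation as Ro
k=int(sys.argv[1]);xo,h,tilt=map(float,sys.argv[2:5]);yaw=.177
Z=Ro.from_euler("z",yaw);R=Z*Ro.from_euler("y",np.pi/6);T=Z*Ro.from_euler("y",tilt)
args=[]
for s in map(float,sys.argv[5:]):
    g=np.array([.5878,.0172,.027])+Z.apply([0,.062*(k-2),0])+R.apply([xo,0,s])+T.apply([0,0,h])
    args+=[*g,yaw,tilt]
subprocess.run(["python3","plan.py",*map(str,args)])
E
python3 pk.py 3 0 .087 .5236 .16 .12
```

```text
t 2.98 tcp [ 0.4503 -0.0857  0.2864] q [-0.187  0.162 -0.14   1.26  -0.002  1.577] F [ 0.7  0.  -2.9] w 0.0395
goal tcp [0.725  0.1047 0.2877] -> shift mm [239.6 233.1   0.3] turn [ 0.5254 -0.094  -0.3625]
goal tcp [0.7053 0.1012 0.253 ] -> shift mm [232.4 214.1  34.8] turn [ 0.5254 -0.094  -0.3625]
```

Request:
{"fn": "send_rows", "kwargs": {"moves": [[[20, 20, -25], [0, 0, 0], 30], [[45, 45, -45], [0.06, 0, -0.05], 30], [[72, 70, -50], [0.12, -0.02, -0.1], 30], [[100, 95, -50], [0.2, -0.035, -0.15], 30], [[125, 120, -50], [0.28, -0.05, -0.2], 30], [[150, 145, -45], [0.36, -0.065, -0.25], 30], [[178, 170, -35], [0.44, -0.08, -0.3], 30], [[205, 193, -15], [0.5254, -0.094, -0.3625], 30], [[225, 208, 5], [0.5254, -0.094, -0.3625], 30], [[232, 214, 25], [0.5254, -0.094, -0.3625], 30], [[232, 214, 25], [0.5254, -0.094, -0.3625], 30], [[232, 214, 25], [0.5254, -0.094, -0.3625], 30]]}}

```text
clock: 3.98
eef_pos: [0.685, 0.0981, 0.2028]
tool_rot: [0.625, 0.748, -0.172, -0.142]
ft_force: [0.2, -0.7, -2.5]
grip_width: 0.0395
```

```bash
python3 pk.py 3 0 .087 .5236 .12 .05 0
```

```text
t 3.98 tcp [0.685  0.0981 0.2028] q [ 0.148  1.145  1.271  2.147 -0.016  1.543] F [ 0.2 -0.7 -2.5] w 0.0395
goal tcp [0.7053 0.1012 0.253 ] -> shift mm [ -0.7  -3.3 -54.2] turn [0.0737 0.0031 0.0014]
goal tcp [0.6709 0.095  0.1924] -> shift mm [-0.5 -8.5 15.6] turn [0.0737 0.0031 0.0014]
goal tcp [0.6463 0.0906 0.1491] -> shift mm [ -0.3 -12.1  65.5] turn [0.0737 0.0031 0.0014]
```

The far-out hover hit joint limits (q3 and q4). It stopped at about s=60 mm and 26° tilt with no contact. I'll fit the kinematics from the log to see what is reachable.

```bash
cat > kin.py <<'E'
import json,numpy as np
from scipy.optimize import least_squares
L=[json.loads(l) for l in open("log.jsonl")]
Q=np.array([l[0] for l in L]);P=np.array([l[1] for l in L])
def fk(x,q2,q3,q4):
    a0,h,L1,c1,L2,c2,L3,d3=x;w=q2-q3+q4
    r=a0+L1*np.sin(q2+c1)+L2*np.cos(q2-q3+c2)+L3*np.cos(w)-d3*np.sin(w)
    z=h+L1*np.cos(q2+c1)-L2*np.sin(q2-q3+c2)-L3*np.sin(w)-d3*np.cos(w)
    return r,z
def res(x):
    r,z=fk(x,*Q[:,1:4].T); return np.r_[r-np.hypot(P[:,0],P[:,1]),z-P[:,2],1e-3*(x-x0)]
x0=np.array([0,.2,.3,0,.3,0,.2,0])
rs=[least_squares(res,x0+np.random.default_rng(i).normal(0,.15,8)) for i in range(20)]
s=min(rs,key=lambda r:r.cost);x=s.x
if __name__=="__main__":
    print(np.round(x,3),np.abs(s.fun[:-8]).max())
    for k,xy in((3,(.5769,.0782)),(2,(.5878,.0172))):
      for t in(30,25,20):
        for sdist in(0,.02,.04,.06,.08,.1,.12):
            Zx=np.array([.985,.176])
            tr=np.radians(t);f=np.array([*xy,.027])+sdist*np.array([.5*.985,.5*.176,.866])+.141*np.array([np.sin(tr)*.985,np.sin(tr)*.176,np.cos(tr)])
            R,z=np.hypot(*f[:2]),f[2]
            g=[least_squares(lambda q:np.r_[np.array(fk(x,*q))-[R,z],q[0]-q[1]+q[2]-np.pi/2-tr],[.8,q3,1.5],bounds=([-1.05,-1.09,-1.99],[1.87,1.28,2.15])) for q3 in(0,.8)]
            g=min(g,key=lambda g:g.cost);print(k,t,sdist,np.round(g.x,2),"err mm/rad",np.round(np.abs(g.fun)*1000,1))
E
python3 kin.py
```

```text
[ 0.     0.241  0.493  0.     0.391 -0.02   0.332  0.   ] 3.1584458506372926e-06
3 30 0 [1.06 0.92 1.96] err mm/rad [0. 0. 0.]
3 30 0.02 [1.09 1.03 2.04] err mm/rad [0. 0. 0.]
3 30 0.04 [1.14 1.18 2.14] err mm/rad [0. 0. 0.]
3 30 0.06 [1.13 1.19 2.15] err mm/rad [11.8  5.6  4.3]
3 30 0.08 [1.11 1.17 2.15] err mm/rad [25.1 12.6  9.3]
3 30 0.1 [1.09 1.16 2.15] err mm/rad [38.2 20.1 14.3]
3 30 0.12 [1.07 1.14 2.15] err mm/rad [51.3 28.2 19.5]
3 25 0 [0.94 0.72 1.79] err mm/rad [0. 0. 0.]
3 25 0.02 [0.96 0.81 1.86] err mm/rad [0. 0. 0.]
3 25 0.04 [0.99 0.91 1.93] err mm/rad [0. 0. 0.]
3 25 0.06 [1.02 1.03 2.01] err mm/rad [0. 0. 0.]
3 25 0.08 [1.08 1.18 2.11] err mm/rad [0. 0. 0.]
3 25 0.1 [1.08 1.23 2.15] err mm/rad [9.8 5.2 3.6]
3 25 0.12 [1.06 1.21 2.15] err mm/rad [23.1 12.9  8.7]
3 20 0 [0.83 0.56 1.64] err mm/rad [0. 0. 0.]
3 20 0.02 [0.85 0.63 1.7 ] err mm/rad [0. 0. 0.]
3 20 0.04 [0.87 0.71 1.76] err mm/rad [0. 0. 0.]
3 20 0.06 [0.89 0.8  1.83] err mm/rad [0. 0. 0.]
3 20 0.08 [0.92 0.9  1.9 ] err mm/rad [0. 0. 0.]
3 20 0.1 [0.96 1.03 1.99] err mm/rad [0. 0. 0.]
3 20 0.12 [1.02 1.
[... 386 characters left out ...]
29.8 20.7]
2 25 0 [0.95 0.75 1.81] err mm/rad [0. 0. 0.]
2 25 0.02 [0.98 0.84 1.87] err mm/rad [0. 0. 0.]
2 25 0.04 [1.   0.95 1.95] err mm/rad [0. 0. 0.]
2 25 0.06 [1.04 1.07 2.04] err mm/rad [0. 0. 0.]
2 25 0.08 [1.11 1.25 2.15] err mm/rad [0. 0. 0.]
2 25 0.1 [1.09 1.23 2.15] err mm/rad [13.3  7.   4.9]
2 25 0.12 [1.07 1.22 2.15] err mm/rad [26.6 14.7  9.9]
2 20 0 [0.85 0.58 1.65] err mm/rad [0. 0. 0.]
2 20 0.02 [0.86 0.66 1.71] err mm/rad [0. 0. 0.]
2 20 0.04 [0.88 0.74 1.78] err mm/rad [0. 0. 0.]
2 20 0.06 [0.91 0.83 1.85] err mm/rad [0. 0. 0.]
2 20 0.08 [0.94 0.94 1.92] err mm/rad [0. 0. 0.]
2 20 0.1 [0.98 1.07 2.01] err mm/rad [0. 0. 0.]
2 20 0.12 [1.05 1.26 2.13] err mm/rad [0. 0. 0.]
```

The kinematic model fits the log. 30° is reachable only below s≈40 mm, and 25° up to about 75 mm. So I'll enter at 25° and turn to 30° inside the mouth. First step: centre over the mouth.

```bash
python3 pk.py 3 -.001 .087 .436 .066; python3 pk.py 3 0 .087 .48 .045 ; python3 pk.py 3 0 .087 .5236 .03 .012 .002
```

```text
t 3.98 tcp [0.685  0.0981 0.2028] q [ 0.148  1.145  1.271  2.147 -0.016  1.543] F [ 0.2 -0.7 -2.5] w 0.0395
goal tcp [0.6671 0.0944 0.2125] -> shift mm [ -0.5 -20.6  -0.8] turn [-0.0139  0.003   0.0016]
t 3.98 tcp [0.685  0.0981 0.2028] q [ 0.148  1.145  1.271  2.147 -0.016  1.543] F [ 0.2 -0.7 -2.5] w 0.0395
goal tcp [0.6631 0.0937 0.191 ] -> shift mm [ -0.4 -15.   20.3] turn [0.0301 0.0031 0.0015]
t 3.98 tcp [0.685  0.0981 0.2028] q [ 0.148  1.145  1.271  2.147 -0.016  1.543] F [ 0.2 -0.7 -2.5] w 0.0395
goal tcp [0.661  0.0933 0.1751] -> shift mm [-0.4 -9.9 35.5] turn [0.0737 0.0031 0.0014]
goal tcp [0.6522 0.0917 0.1595] -> shift mm [ -0.3 -11.3  53.5] turn [0.0737 0.0031 0.0014]
goal tcp [0.6473 0.0908 0.1508] -> shift mm [ -0.3 -12.   63.5] turn [0.0737 0.0031 0.0014]
```

Request:
{"fn": "send_rows", "kwargs": {"moves": [[[0, -10, -2], [-0.014, 0.003, 0.0016], 30], [[-0.5, -20.6, -1], [-0.014, 0.003, 0.0016], 30], [[-0.5, -20.6, -1], [-0.014, 0.003, 0.0016], 30], [[-0.5, -20.6, -1], [-0.014, 0.003, 0.0016], 30], [[-0.5, -20.6, -1], [-0.014, 0.003, 0.0016], 30]]}}

```text
clock: 4.4
eef_pos: [0.6681, 0.0937, 0.2155]
tool_rot: [0.627, 0.749, -0.164, -0.137]
ft_force: [0.6, 0.3, -2.2]
grip_width: 0.0393
```

```bash
python3 pk.py 3 -.001 .087 .436 .066; python3 pk.py 3 0 .087 .48 .045 ; python3 pk.py 3 0 .087 .5236 .03 .012 .002; python3 - <<'E'
from workcell import camera
import cv2,numpy as np
a=cv2.resize(camera("scene")[:,:,::-1][190:340,230:390],(0,0),fx=2.5,fy=2.5,interpolation=cv2.INTER_CUBIC)
b=cv2.resize(camera("top")[:,:,::-1][140:290,220:380],(0,0),fx=2.5,fy=2.5,interpolation=cv2.INTER_CUBIC)
cv2.imwrite("pics/g2.png",np.hstack([a,b]))
E
```

```text
t 4.4 tcp [0.6681 0.0937 0.2155] q [ 0.144  1.028  1.064  2.037 -0.013  1.542] F [ 0.6  0.3 -2.2] w 0.0393
goal tcp [0.6671 0.0944 0.2125] -> shift mm [0.8 0.5 3.1] turn [ 0.0057 -0.0003 -0.0012]
t 4.4 tcp [0.6681 0.0937 0.2155] q [ 0.144  1.028  1.064  2.037 -0.013  1.542] F [ 0.6  0.3 -2.2] w 0.0393
goal tcp [0.6631 0.0937 0.191 ] -> shift mm [ 0.8  5.7 24.2] turn [ 0.0497 -0.0003 -0.0011]
t 4.4 tcp [0.6681 0.0937 0.2155] q [ 0.144  1.028  1.064  2.037 -0.013  1.542] F [ 0.6  0.3 -2.2] w 0.0393
goal tcp [0.661  0.0933 0.1751] -> shift mm [ 0.8 10.4 39.6] turn [ 0.0933 -0.0003 -0.0011]
goal tcp [0.6522 0.0917 0.1595] -> shift mm [ 0.8  8.8 57.5] turn [ 0.0933 -0.0003 -0.0011]
goal tcp [0.6473 0.0908 0.1508] -> shift mm [ 0.8  7.8 67.5] turn [ 0.0933 -0.0003 -0.0011]
```

View pics/g2.png

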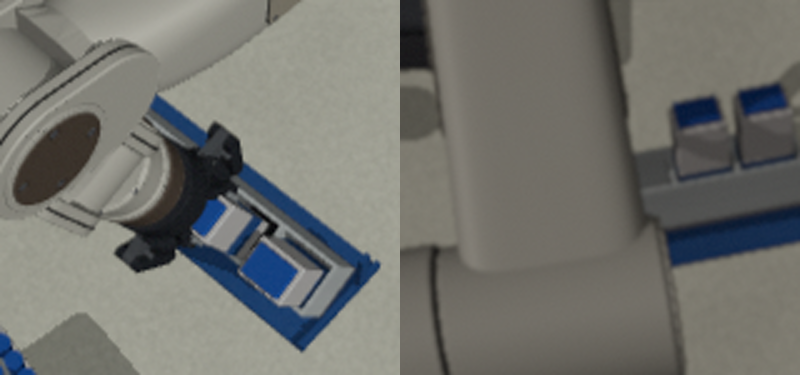

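The held pack (210,225) is in line with seated pack 4 and over pocket 3, with no contact. I'll insert in steps.

Request:
{"fn": "send_rows", "kwargs": {"moves": [[[0.8, 2, 10], [0.01, 0, -0.001], 30], [[0.8, 4, 18], [0.03, 0, -0.001], 30], [[0.8, 6, 24], [0.05, 0, -0.001], 30], [[0.8, 8, 31], [0.07, 0, -0.001], 30], [[0.8, 10, 38], [0.093, 0, -0.001], 30], [[0.8, 10, 41], [0.093, 0, -0.001], 30], [[0.8, 10, 41], [0.093, 0, -0.001], 30]]}}

```text
clock: 5.08
eef_pos: [0.6596, 0.0934, 0.1698]
tool_rot: [0.619, 0.74, -0.2, -0.168]
ft_force: [-0.1, 0.6, -2.6]
grip_width: 0.0392
```

```bash
python3 pk.py 3 0 .087 .5236 .03 .012 .002 -.003
```

```text
t 5.08 tcp [0.6596 0.0934 0.1698] q [ 0.146  1.113  1.087  2.074 -0.015  1.544] F [-0.1  0.6 -2.6] w 0.0392
goal tcp [0.661  0.0933 0.1751] -> shift mm [-0.4 -1.5 -5.3] turn [-0.0055 -0.0003  0.0005]
goal tcp [0.6522 0.0917 0.1595] -> shift mm [-0.4 -1.4 12.7] turn [-0.0055 -0.0003  0.0005]
goal tcp [0.6473 0.0908 0.1508] -> shift mm [-0.4 -1.4 22.7] turn [-0.0055 -0.0003  0.0005]
goal tcp [0.6448 0.0904 0.1465] -> shift mm [-0.4 -1.3 27.7] turn [-0.0055 -0.0003  0.0005]
```

Request:
{"fn": "send_rows", "kwargs": {"moves": [[[-0.4, -1, 6], [-0.005, 0, 0], 30], [[-0.4, -1.4, 12], [-0.005, 0, 0], 30], [[-0.4, -1.4, 16], [-0.005, 0, 0], 30], [[-0.4, -1.4, 18], [-0.005, 0, 0], 30], [[-0.4, -1.4, 18], [-0.005, 0, 0], 30]]}}

```text
clock: 5.5
eef_pos: [0.6494, 0.0912, 0.1552]
tool_rot: [0.62, 0.741, -0.199, -0.166]
ft_force: [0.3, 0.4, -2.6]
grip_width: 0.0394
```

```bash
python3 pk.py 3 0 .087 .5236 .002 -.003
```

```text
t 5.5 tcp [0.6494 0.0912 0.1552] q [ 0.145  1.068  0.956  1.983 -0.016  1.543] F [ 0.3  0.4 -2.6] w 0.0394
goal tcp [0.6473 0.0908 0.1508] -> shift mm [-0.   0.3  4.9] turn [-0.0005 -0.0002  0.0005]
goal tcp [0.6448 0.0904 0.1465] -> shift mm [-0.   0.3  9.9] turn [-0.0005 -0.0002  0.0005]
```

Request:
{"fn": "send_rows", "kwargs": {"moves": [[[0, 0.3, 3], [0, 0, 0], 30], [[0, 0.3, 5], [0, 0, 0], 30], [[0, 0.3, 6], [0, 0, 0], 30], [[0, 0.3, 7], [0, 0, 0], 30]]}}

```text
clock: 5.83
eef_pos: [0.6471, 0.0906, 0.1512]
tool_rot: [0.62, 0.741, -0.197, -0.165]
ft_force: [5.6, 1.0, 9.2]
grip_width: 0.0396
```

```bash
python3 pk.py 3 0 .087 .5236 .002 -.003
```

```text
t 5.83 tcp [0.6471 0.0906 0.1512] q [ 0.145  1.056  0.923  1.958 -0.016  1.543] F [5.6 1.  9.2] w 0.0396
goal tcp [0.6473 0.0908 0.1508] -> shift mm [0.2 0.4 0.2] turn [ 0.0039 -0.      0.0003]
goal tcp [0.6448 0.0904 0.1465] -> shift mm [0.2 0.3 5.2] turn [ 0.0039 -0.      0.0003]
```

Floor contact at the expected depth: about 13 N along the pocket axis. I'll press a little more, then release.

Request:
{"fn": "send_rows", "kwargs": {"moves": [[[0, 0.3, 2], [0.004, 0, 0], 30], [[0, 0.3, 3], [0.004, 0, 0], 30], [[0, 0.3, 3], [0.004, 0, 0], 30], [[0, 0.3, 1], [0.004, 0, 0], 50], [[0, 0.3, 0], [0.004, 0, 0], 65], [[0, 0.3, 0], [0.004, 0, 0], 80], [[0, 0.3, 0], [0.004, 0, 0], 85], [[0, 0.3, 0], [0.004, 0, 0], 85]]}}

```text
clock: 6.5
eef_pos: [0.6471, 0.0906, 0.1505]
tool_rot: [0.62, 0.741, -0.199, -0.167]
ft_force: [-1.3, 0.4, 0.8]
grip_width: 0.0853
```

```bash
python3 pk.py 3 0.001 .087 .5236 .02 .035;python3 pk.py 3 0.003 .087 .48 .05; python3 pk.py 3 0.005 .087 .436 .067;  python3 pk.py 3 0.005 .087 .36 .1
```

```text
t 6.5 tcp [0.6471 0.0906 0.1505] q [ 0.145  1.062  0.932  1.965 -0.016  1.543] F [-1.3  0.4  0.8] w 0.0853
goal tcp [0.657  0.0926 0.1659] -> shift mm [  0.2   1.  -18.4] turn [-0.0015 -0.      0.0003]
goal tcp [0.6644 0.0939 0.1789] -> shift mm [  0.2   1.  -33.4] turn [-0.0015 -0.      0.0003]
t 6.5 tcp [0.6471 0.0906 0.1505] q [ 0.145  1.062  0.932  1.965 -0.016  1.543] F [-1.3  0.4  0.8] w 0.0853
goal tcp [0.6681 0.0946 0.1939] -> shift mm [  0.2  -3.2 -48.3] turn [-0.0451 -0.      0.0003]
t 6.5 tcp [0.6471 0.0906 0.1505] q [ 0.145  1.062  0.932  1.965 -0.016  1.543] F [-1.3  0.4  0.8] w 0.0853
goal tcp [0.6727 0.0954 0.2103] -> shift mm [  0.2  -7.4 -64.9] turn [-0.0891 -0.      0.0003]
t 6.5 tcp [0.6471 0.0906 0.1505] q [ 0.145  1.062  0.932  1.965 -0.016  1.543] F [-1.3  0.4  0.8] w 0.0853
goal tcp [0.6793 0.0965 0.2431] -> shift mm [  0.2 -18.1 -96.5] turn [-0.1651 -0.      0.0003]
```

Request:
{"fn": "send_rows", "kwargs": {"moves": [[[0, 1, -9], [0, 0, 0], 85], [[0, 1, -18], [0, 0, 0], 85], [[0, 1, -26], [0, 0, 0], 85], [[0, 0.5, -33], [0, 0, 0], 85], [[0, -1, -41], [-0.022, 0, 0], 85], [[0, -3, -48], [-0.045, 0, 0], 85], [[0, -5, -56], [-0.067, 0, 0], 85], [[0, -7.4, -65], [-0.09, 0, 0], 85], [[0, -12, -80], [-0.125, 0, 0], 85], [[0, -18, -97], [-0.165, 0, 0], 85], [[0, -20, -105], [-0.2, 0, 0], 85], [[0, -20, -105], [-0.2, 0, 0], 85]]}}

```text
clock: 7.5
eef_pos: [0.6823, 0.0969, 0.2571]
tool_rot: [0.634, 0.757, -0.12, -0.101]
ft_force: [-0.9, -0.1, 0.9]
grip_width: 0.0849
```

```bash
python3 plan.py .5125 -.3539 .25 .31 0 .5125 -.3539 .088 .31 0; python3 kin.py | head -1
```

```text
t 7.5 tcp [0.6823 0.0969 0.2571] q [ 0.144  0.958  1.062  1.99  -0.01   1.54 ] F [-0.9 -0.1  0.9] w 0.0849
goal tcp [ 0.5125 -0.3539  0.304 ] -> shift mm [-413.8 -249.    31.8] turn [-0.3144 -0.0208 -0.1317]
goal tcp [ 0.5125 -0.3539  0.142 ] -> shift mm [-413.8 -198.8  185.9] turn [-0.3144 -0.0208 -0.1317]
[ 0.     0.241  0.493  0.     0.391 -0.02   0.332  0.   ] 5.534790978922732e-06
```

Request:
{"fn": "send_rows", "kwargs": {"moves": [[[-414, -249, 32], [-0.314, -0.021, -0.132], 85], [[-414, -249, 32], [-0.314, -0.021, -0.132], 85], [[-414, -249, 32], [-0.314, -0.021, -0.132], 85], [[-414, -249, 32], [-0.314, -0.021, -0.132], 85], [[-414, -249, 32], [-0.314, -0.021, -0.132], 85], [[-414, -249, 32], [-0.314, -0.021, -0.132], 85], [[-414, -249, 32], [-0.314, -0.021, -0.132], 70], [[-414, -249, 32], [-0.314, -0.021, -0.132], 70], [[-414, -249, 32], [-0.314, -0.021, -0.132], 70], [[-414, -249, 32], [-0.314, -0.021, -0.132], 70], [[-414, -249, 32], [-0.314, -0.021, -0.132], 70], [[-414, -249, 32], [-0.314, -0.021, -0.132], 70]]}}

```text
clock: 8.5
eef_pos: [0.5198, -0.3323, 0.3014]
tool_rot: [0.589, 0.808, -0.0, -0.001]
ft_force: [0.9, -0.8, 0.4]
grip_width: 0.0696
```

```bash
python3 plan.py .5125 -.3539 .25 .31 0 .5125 -.3539 .088 .31 0; python3 - <<'E'
from h import *
from workcell import camera
I={n:camera(n)[:,:,::-1].copy() for n in("scene","top")}
a=cv2.resize(I["scene"][110:340,225:395],(0,0),fx=2.5,fy=2.5,interpolation=cv2.INTER_CUBIC)
b=cv2.resize(I["top"][140:370,240:390],(0,0),fx=2.5,fy=2.5,interpolation=cv2.INTER_CUBIC)
cv2.imwrite("pics/g3.png",np.hstack([a,b]))
for n in I: cv2.imwrite(f"pics/{n}3.png",I[n])
E
```

```text
t 8.5 tcp [ 0.5198 -0.3323  0.3014] q [-0.569  0.481  0.347  1.438 -0.     0.692] F [ 0.9 -0.8  0.4] w 0.0696
goal tcp [ 0.5125 -0.3539  0.304 ] -> shift mm [-18.4 -13.5  -2.6] turn [-0.001  -0.0007  0.0004]
goal tcp [ 0.5125 -0.3539  0.142 ] -> shift mm [-18.5 -13.4 159.4] turn [-0.001  -0.0007  0.0004]
```

View pics/g3.png

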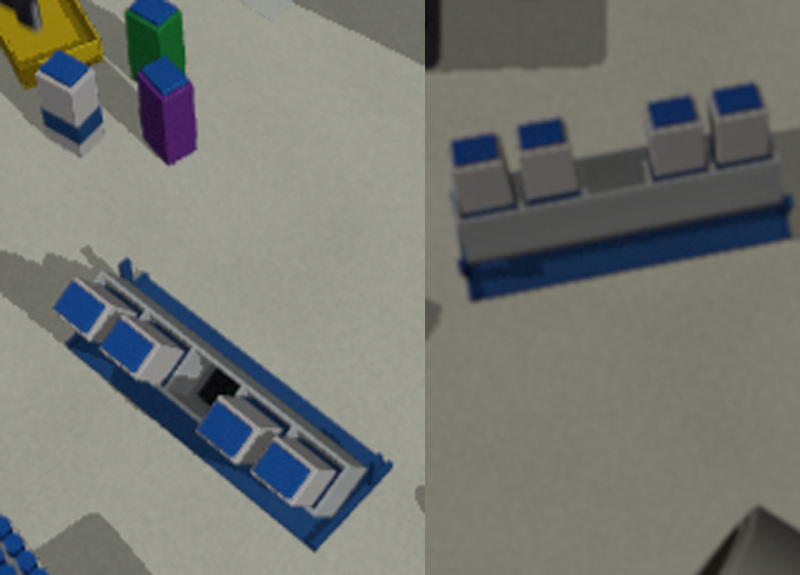

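Pack A is home in pocket 3: its cap (225,430) is collinear with the seated caps. Pocket 2 is still empty. Next, grasp spare B.

Request:
{"fn": "send_rows", "kwargs": {"moves": [[[-18.5, -13.5, 0], [0, 0, 0], 70], [[-18.5, -13.5, 0], [0, 0, 0], 70], [[-18.5, -13.5, 30], [0, 0, 0], 70], [[-18.5, -13.5, 65], [0, 0, 0], 70], [[-18.5, -13.5, 100], [0, 0, 0], 70], [[-18.5, -13.5, 130], [0, 0, 0], 70], [[-18.5, -13.5, 150], [0, 0, 0], 70], [[-18.5, -13.5, 159.5], [0, 0, 0], 70], [[-18.5, -13.5, 159.5], [0, 0, 0], 70], [[-18.5, -13.5, 159.5], [0, 0, 0], 70]]}}

```text
clock: 9.43
eef_pos: [0.511, -0.3582, 0.1426]
tool_rot: [0.593, 0.805, -0.001, 0.0]
ft_force: [0.1, -0.1, 0.1]
grip_width: 0.0701
```

```bash
python3 plan.py .5125 -.3539 .088 .31 0
```

```text
t 9.43 tcp [ 0.511  -0.3582  0.1426] q [-0.61   0.589  0.103  1.084 -0.002  0.658] F [ 0.1 -0.1  0.1] w 0.0701
goal tcp [ 0.5125 -0.3539  0.142 ] -> shift mm [3.7 2.7 0.6] turn [-0.0017  0.0019 -0.0078]
```

Request:
{"fn": "send_rows", "kwargs": {"moves": [[[3.7, 2.7, 0.6], [0, 0, -0.008], 70], [[3.7, 2.7, 0.6], [0, 0, -0.008], 70], [[3.7, 2.7, 0.6], [0, 0, -0.008], 70], [[3.7, 2.7, 0.6], [0, 0, -0.008], 30], [[3.7, 2.7, 0.6], [0, 0, -0.008], 30], [[3.7, 2.7, 0.6], [0, 0, -0.008], 30], [[3.7, 2.7, 0.6], [0, 0, -0.008], 30], [[3.7, 2.7, 0.6], [0, 0, -0.008], 30]]}}

```text
clock: 10.1
eef_pos: [0.5127, -0.3542, 0.1428]
tool_rot: [0.589, 0.808, -0.001, 0.001]
ft_force: [-0.5, 0.3, 4.3]
grip_width: 0.0395
```

```bash
python3 plan.py .5125 -.3539 .088 .31 0
```

```text
t 10.1 tcp [ 0.5127 -0.3542  0.1428] q [-0.604  0.587  0.099  1.081 -0.003  0.657] F [-0.5  0.3  4.3] w 0.0395
goal tcp [ 0.5125 -0.3539  0.142 ] -> shift mm [ 0.4 -0.1  0.8] turn [-0.0009  0.003   0.    ]
```

Request:
{"fn": "send_rows", "kwargs": {"moves": [[[0, 0, -20], [0, 0, 0], 30], [[0, 0, -55], [0, 0, 0], 30], [[0, 0, -95], [0, 0, 0], 30], [[0, 0, -130], [0, 0, 0], 30], [[0, 0, -160], [0, 0, 0], 30], [[0, 0, -175], [0, 0, 0], 30], [[0, 0, -175], [0, 0, 0], 30]]}}

```text
clock: 10.68
eef_pos: [0.5138, -0.3544, 0.3219]
tool_rot: [0.589, 0.808, -0.001, 0.005]
ft_force: [0.3, -0.5, -2.4]
grip_width: 0.0393
```

```bash
python3 pk.py 2 -.002 .0888 .2 .15; python3 pk.py 2 -.002 .0888 .3 .13
```

```text
t 10.68 tcp [ 0.5138 -0.3544  0.3219] q [-0.603  0.486  0.407  1.483 -0.002  0.658] F [ 0.3 -0.5 -2.4] w 0.0393
goal tcp [0.6878 0.0351 0.2979] -> shift mm [318.1 284.5  22.3] turn [0.2039 0.0217 0.1316]
t 10.68 tcp [ 0.5138 -0.3544  0.3219] q [-0.603  0.486  0.407  1.483 -0.002  0.658] F [ 0.3 -0.5 -2.4] w 0.0393
goal tcp [0.6916 0.0358 0.277 ] -> shift mm [317.8 288.2  43.1] turn [0.3037 0.0283 0.1307]
```

Request:
{"fn": "send_rows", "kwargs": {"moves": [[[30, 27, 0], [0.02, 0, 0.02], 30], [[60, 54, 0], [0.05, 0, 0.04], 30], [[90, 80, 0], [0.08, 0.01, 0.06], 30], [[120, 107, 0], [0.1, 0.01, 0.08], 30], [[150, 134, 0], [0.12, 0.01, 0.1], 30], [[180, 161, 2], [0.14, 0.02, 0.11], 30], [[210, 188, 5], [0.16, 0.02, 0.12], 30], [[240, 215, 10], [0.18, 0.02, 0.13], 30], [[270, 242, 15], [0.2, 0.022, 0.13], 30], [[300, 268, 20], [0.2, 0.022, 0.13], 30], [[318, 284, 22], [0.204, 0.022, 0.131], 30], [[318, 284, 22], [0.204, 0.022, 0.131], 30]]}}

```text
clock: 11.68
eef_pos: [0.6882, 0.0416, 0.2914]
tool_rot: [0.635, 0.765, -0.078, -0.068]
ft_force: [-1.0, -0.7, -3.8]
grip_width: 0.0396
```

Request:
{"fn": "send_rows", "kwargs": {"moves": [[[0, 0, 0], [0, 0, 0], 30], [[0, 0, 0], [0, 0, 0], 30]]}}

```text
clock: 11.85
eef_pos: [0.6877, 0.0426, 0.2872]
tool_rot: [0.634, 0.766, -0.08, -0.07]
ft_force: [-0.1, 0.5, -4.9]
grip_width: 0.0394
```

```bash
python3 pk.py 2 -.003 .0888 .3 .125;python3 pk.py 2 -.003 .0888 .36 .105;  python3 pk.py 2 -.002 .0888 .42 .075
```

```text
t 11.85 tcp [0.6877 0.0426 0.2872] q [ 0.068  0.849  0.945  1.879 -0.02   1.455] F [-0.1  0.5 -4.9] w 0.0394
goal tcp [0.6883 0.0352 0.2732] -> shift mm [-7.5  2.2 13.8] turn [ 0.0864 -0.0029  0.0102]
t 11.85 tcp [0.6877 0.0426 0.2872] q [ 0.068  0.849  0.945  1.879 -0.02   1.455] F [-0.1  0.5 -4.9] w 0.0394
goal tcp [0.6864 0.0348 0.2531] -> shift mm [-7.6  4.6 33.9] turn [ 0.1464 -0.0026  0.0103]
t 11.85 tcp [0.6877 0.0426 0.2872] q [ 0.068  0.849  0.945  1.879 -0.02   1.455] F [-0.1  0.5 -4.9] w 0.0394
goal tcp [0.6803 0.0338 0.2233] -> shift mm [-7.7  4.8 64.3] turn [ 0.2064 -0.0023  0.0104]
```

Request:
{"fn": "send_rows", "kwargs": {"moves": [[[-5, 1, 3], [0.03, 0, 0.01], 30], [[-7.5, 2, 8], [0.06, 0, 0.01], 30], [[-7.5, 2, 10], [0.086, 0, 0.01], 30], [[-7.5, 2, 10], [0.086, 0, 0.01], 30], [[-7.5, 2, 10], [0.086, 0, 0.01], 30]]}}

```text
clock: 12.27
eef_pos: [0.689, 0.0338, 0.2758]
tool_rot: [0.635, 0.758, -0.114, -0.097]
ft_force: [1.1, 0.3, -3.1]
grip_width: 0.0393
```

```bash
python3 pk.py 2 -.003 .0888 .36 .105;  python3 pk.py 2 -.002 .0888 .42 .075;python3 pk.py 2 -.001 .0888 .436 .066
```

```text
t 12.27 tcp [0.689  0.0338 0.2758] q [ 0.059  0.952  1.103  2.02  -0.031  1.46 ] F [ 1.1  0.3 -3.1] w 0.0393
goal tcp [0.6864 0.0348 0.2531] -> shift mm [ 1.4  4.5 22.4] turn [ 0.0594 -0.0037 -0.0014]
t 12.27 tcp [0.689  0.0338 0.2758] q [ 0.059  0.952  1.103  2.02  -0.031  1.46 ] F [ 1.1  0.3 -3.1] w 0.0393
goal tcp [0.6803 0.0338 0.2233] -> shift mm [ 1.3  7.3 52.6] turn [ 0.1194 -0.0037 -0.0013]
t 12.27 tcp [0.689  0.0338 0.2758] q [ 0.059  0.952  1.103  2.02  -0.031  1.46 ] F [ 1.1  0.3 -3.1] w 0.0393
goal tcp [0.6788 0.0335 0.2141] -> shift mm [ 1.3  8.6 61.9] turn [ 0.1354 -0.0037 -0.0013]
```

Request:
{"fn": "send_rows", "kwargs": {"moves": [[[1.4, 1.5, 7], [0.02, -0.003, -0.001], 30], [[1.4, 3, 14], [0.04, -0.003, -0.001], 30], [[1.4, 4.5, 22], [0.06, -0.003, -0.001], 30], [[1.4, 5, 30], [0.075, -0.003, -0.001], 30], [[1.4, 6, 38], [0.09, -0.003, -0.001], 30], [[1.3, 6.5, 45], [0.105, -0.003, -0.001], 30], [[1.3, 7.3, 52], [0.12, -0.003, -0.001], 30], [[1.3, 8.6, 59], [0.135, -0.003, -0.001], 30], [[1.3, 8.6, 59], [0.135, -0.003, -0.001], 30], [[1.3, 8.6, 59], [0.135, -0.003, -0.001], 30]]}}

```text
clock: 13.1
eef_pos: [0.6796, 0.0337, 0.2158]
tool_rot: [0.627, 0.748, -0.166, -0.14]
ft_force: [0.4, -0.0, -2.7]
grip_width: 0.0392
```

```bash
python3 pk.py 2 -.001 .0888 .436 .066; python3 pk.py 2 0 .0888 .48 .045 ; python3 pk.py 2 0 .0888 .5236 .03 .012 .002; python3 - <<'E'
from workcell import camera
import cv2,numpy as np
cv2.imwrite("pics/g4.png",cv2.resize(camera("scene")[:,:,::-1][190:340,230:390],(0,0),fx=3.5,fy=3.5,interpolation=cv2.INTER_CUBIC))
E
```

```text
t 13.1 tcp [0.6796 0.0337 0.2158] q [ 0.065  1.06   1.13   2.075 -0.046  1.47 ] F [ 0.4 -0.  -2.7] w 0.0392
goal tcp [0.6788 0.0335 0.2141] -> shift mm [-0.1  0.   1.9] turn [-0.0013 -0.0009 -0.0001]
t 13.1 tcp [0.6796 0.0337 0.2158] q [ 0.065  1.06   1.13   2.075 -0.046  1.47 ] F [ 0.4 -0.  -2.7] w 0.0392
goal tcp [0.6749 0.0328 0.1926] -> shift mm [-0.1  5.5 23. ] turn [ 0.0427 -0.0009 -0.0001]
t 13.1 tcp [0.6796 0.0337 0.2158] q [ 0.065  1.06   1.13   2.075 -0.046  1.47 ] F [ 0.4 -0.  -2.7] w 0.0392
goal tcp [0.6729 0.0324 0.1766] -> shift mm [-0.1 10.4 38.4] turn [ 0.0863 -0.0009 -0.    ]
goal tcp [0.664  0.0308 0.1611] -> shift mm [-0.1  8.8 56.3] turn [ 0.0863 -0.0009 -0.    ]
goal tcp [0.6591 0.0299 0.1524] -> shift mm [-0.1  8.  66.3] turn [ 0.0863 -0.0009 -0.    ]
```

View pics/g4.png

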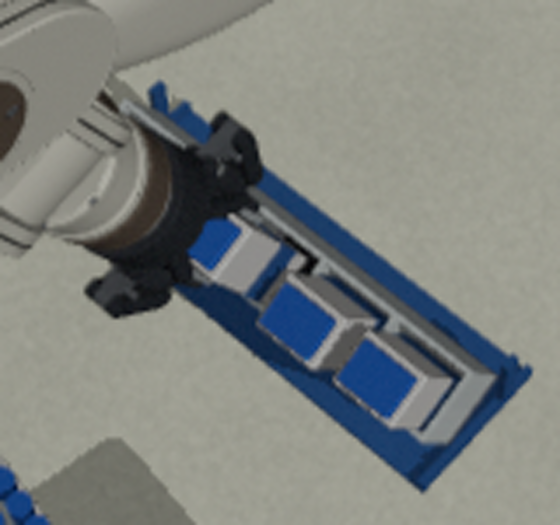

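The held pack (215,245) lines up over pocket 2, clear of the pack in pocket 3. I'll insert.

Request:
{"fn": "send_rows", "kwargs": {"moves": [[[0, 1.5, 8], [0.01, 0, 0], 30], [[0, 3.5, 16], [0.025, 0, 0], 30], [[0, 5.5, 23], [0.043, 0, 0], 30], [[0, 8, 30], [0.065, 0, 0], 30], [[0, 10, 38], [0.086, 0, 0], 30], [[0, 9.5, 46], [0.086, 0, 0], 30], [[0, 9.2, 52], [0.086, 0, 0], 30], [[0, 9, 54], [0.086, 0, 0], 30], [[0, 9, 54], [0.086, 0, 0], 30]]}}

```text
clock: 13.9
eef_pos: [0.6648, 0.0311, 0.1627]
tool_rot: [0.62, 0.741, -0.199, -0.167]
ft_force: [0.3, 0.3, -3.5]
grip_width: 0.0392
```

```bash
python3 pk.py 2 0 .0888 .5236 .012 .002 -.003
```

```text
t 13.9 tcp [0.6648 0.0311 0.1627] q [ 0.066  1.1    1.045  2.037 -0.055  1.474] F [ 0.3  0.3 -3.5] w 0.0392
goal tcp [0.664  0.0308 0.1611] -> shift mm [-0.1  0.2  1.8] turn [-0.0011 -0.001  -0.    ]
goal tcp [0.6591 0.0299 0.1524] -> shift mm [-0.1  0.2 11.8] turn [-0.0011 -0.001  -0.    ]
goal tcp [0.6566 0.0295 0.1481] -> shift mm [-0.1  0.2 16.8] turn [-0.0011 -0.001  -0.    ]
```

Request:
{"fn": "send_rows", "kwargs": {"moves": [[[0, 0.2, 4], [0, 0, 0], 30], [[0, 0.2, 8], [0, 0, 0], 30], [[0, 0.2, 10], [0, 0, 0], 30], [[0, 0.2, 12], [0, 0, 0], 30], [[0, 0.2, 13], [0, 0, 0], 30], [[0, 0.2, 13], [0, 0, 0], 30]]}}

```text
clock: 14.4
eef_pos: [0.6585, 0.0299, 0.1517]
tool_rot: [0.62, 0.741, -0.198, -0.167]
ft_force: [1.4, 0.3, -3.1]
grip_width: 0.0392
```

```bash
python3 pk.py 2 0 .0888 .5236 .002 -.003
```

```text
t 14.4 tcp [0.6585 0.0299 0.1517] q [ 0.065  1.078  0.969  1.983 -0.055  1.474] F [ 1.4  0.3 -3.1] w 0.0392
goal tcp [0.6591 0.0299 0.1524] -> shift mm [-0.1  0.1 -0.9] turn [-0.0006 -0.0009  0.    ]
goal tcp [0.6566 0.0295 0.1481] -> shift mm [-0.1  0.1  4.1] turn [-0.0006 -0.0009  0.    ]
```

Request:
{"fn": "send_rows", "kwargs": {"moves": [[[0, 0.1, 2], [0, 0, 0], 30], [[0, 0.1, 3], [0, 0, 0], 30], [[0, 0.1, 4], [0, 0, 0], 30], [[0, 0.1, 4], [0, 0, 0], 30]]}}

```text
clock: 14.73
eef_pos: [0.6577, 0.03, 0.1519]
tool_rot: [0.62, 0.741, -0.196, -0.164]
ft_force: [4.4, 1.2, 8.6]
grip_width: 0.0396
```

```bash
python3 pk.py 2 0 .0888 .5236 .002 -.003
```

```text
t 14.73 tcp [0.6577 0.03   0.1519] q [ 0.065  1.068  0.951  1.969 -0.055  1.473] F [4.4 1.2 8.6] w 0.0396
goal tcp [0.6591 0.0299 0.1524] -> shift mm [-0.3  0.9 -1.1] turn [ 0.0056 -0.0001 -0.    ]
goal tcp [0.6566 0.0295 0.1481] -> shift mm [-0.3  0.9  3.9] turn [ 0.0056 -0.0001 -0.    ]
```

Floor contact again, at the same depth and with the same axial force as pocket 3. I'll press slightly and release.

Request:
{"fn": "send_rows", "kwargs": {"moves": [[[0, 0.8, 2], [0.005, 0, 0], 30], [[0, 0.8, 3], [0.005, 0, 0], 30], [[0, 0.8, 3], [0.005, 0, 0], 30], [[0, 0.8, 1], [0.005, 0, 0], 50], [[0, 0.8, 0], [0.005, 0, 0], 65], [[0, 0.8, 0], [0.005, 0, 0], 80], [[0, 0.8, 0], [0.005, 0, 0], 85], [[0, 0.8, 0], [0.005, 0, 0], 85]]}}

```text
clock: 15.4
eef_pos: [0.6582, 0.03, 0.1509]
tool_rot: [0.62, 0.741, -0.199, -0.166]
ft_force: [0.2, -0.3, 0.5]
grip_width: 0.085
```

```bash
python3 pk.py 2 0.001 .087 .5236 .018 .033;python3 pk.py 2 0.003 .087 .48 .047; python3 pk.py 2 0.005 .087 .436 .062;  python3 pk.py 2 0.004 .087 .36 .095
```

```text
t 15.4 tcp [0.6582 0.03   0.1509] q [ 0.065  1.077  0.965  1.98  -0.056  1.474] F [ 0.2 -0.3  0.5] w 0.085
goal tcp [0.6669 0.0314 0.1642] -> shift mm [ -0.2   1.  -15.9] turn [-0.0006 -0.0002 -0.0001]
goal tcp [0.6743 0.0327 0.1772] -> shift mm [ -0.2   1.  -30.9] turn [-0.0006 -0.0002 -0.0001]
t 15.4 tcp [0.6582 0.03   0.1509] q [ 0.065  1.077  0.965  1.98  -0.056  1.474] F [ 0.2 -0.3  0.5] w 0.085
goal tcp [0.6776 0.0333 0.1913] -> shift mm [ -0.2  -3.2 -44.8] turn [-0.0442 -0.0002 -0.0001]
t 15.4 tcp [0.6582 0.03   0.1509] q [ 0.065  1.077  0.965  1.98  -0.056  1.474] F [ 0.2 -0.3  0.5] w 0.085
goal tcp [0.6812 0.0339 0.206 ] -> shift mm [ -0.2  -7.4 -59.4] turn [-0.0882 -0.0002 -0.0001]
t 15.4 tcp [0.6582 0.03   0.1509] q [ 0.065  1.077  0.965  1.98  -0.056  1.474] F [ 0.2 -0.3  0.5] w 0.085
goal tcp [0.6869 0.0349 0.2392] -> shift mm [ -0.2 -19.  -91. ] turn [-1.642e-01 -2.000e-04 -1.000e-04]
```

Request:
{"fn": "send_rows", "kwargs": {"moves": [[[0, 1, -9], [0, 0, 0], 85], [[0, 1, -18], [0, 0, 0], 85], [[0, 1, -26], [0, 0, 0], 85], [[0, 0.5, -31], [0, 0, 0], 85], [[0, -1, -38], [-0.022, 0, 0], 85], [[0, -3, -45], [-0.045, 0, 0], 85], [[0, -5, -52], [-0.067, 0, 0], 85], [[0, -7.4, -60], [-0.09, 0, 0], 85], [[0, -12, -75], [-0.125, 0, 0], 85], [[0, -19, -91], [-0.165, 0, 0], 85], [[0, -22, -102], [-0.2, 0, 0], 85], [[0, -22, -102], [-0.2, 0, 0], 85]]}}

```text
clock: 16.4
eef_pos: [0.6901, 0.0355, 0.2565]
tool_rot: [0.634, 0.757, -0.12, -0.1]
ft_force: [0.5, -0.2, 1.7]
grip_width: 0.0848
```

```bash
python3 plan.py .38 -.1 .3 -.26 0
```

```text
t 16.4 tcp [0.6901 0.0355 0.2565] q [ 0.063  0.961  1.068  1.989 -0.036  1.463] F [ 0.5 -0.2  1.7] w 0.0848
goal tcp [ 0.38  -0.1    0.354] -> shift mm [ -79.  -343.1    8.8] turn [-0.3081  0.0694  0.433 ]
```

```bash
python3 plan.py .47 -.33 .27 -.3 0
```

```text
t 16.4 tcp [0.6901 0.0355 0.2565] q [ 0.063  0.961  1.068  1.989 -0.036  1.463] F [ 0.5 -0.2  1.7] w 0.0848
goal tcp [ 0.47  -0.33   0.324] -> shift mm [-321.2 -288.    22.7] turn [-0.3071  0.0756  0.4726]
```

Request:
{"fn": "send_rows", "kwargs": {"moves": [[[-10, -20, -20], [-0.03, 0, 0], 85], [[-321, -288, 23], [-0.307, 0.076, 0.473], 85], [[-321, -288, 23], [-0.307, 0.076, 0.473], 85], [[-321, -288, 23], [-0.307, 0.076, 0.473], 85], [[-321, -288, 23], [-0.307, 0.076, 0.473], 85], [[-321, -288, 23], [-0.307, 0.076, 0.473], 85], [[-321, -288, 23], [-0.307, 0.076, 0.473], 85], [[-321, -288, 23], [-0.307, 0.076, 0.473], 85], [[-321, -288, 23], [-0.307, 0.076, 0.473], 85], [[-321, -288, 23], [-0.307, 0.076, 0.473], 85], [[-321, -288, 23], [-0.307, 0.076, 0.473], 85], [[-321, -288, 23], [-0.307, 0.076, 0.473], 85]]}}

```text
clock: 17.4
eef_pos: [0.4658, -0.3348, 0.3244]
tool_rot: [0.807, 0.59, -0.001, 0.001]
ft_force: [0.3, 0.4, 0.1]
grip_width: 0.0848
```

```bash
python3 - <<'E'
from h import *
from workcell import camera
I={n:camera(n)[:,:,::-1].copy() for n in("scene","top")}
a=cv2.resize(I["scene"][110:380,225:495],(0,0),fx=2,fy=2,interpolation=cv2.INTER_CUBIC)
b=cv2.resize(I["top"][140:410,240:370],(0,0),fx=2,fy=2,interpolation=cv2.INTER_CUBIC)
cv2.imwrite("pics/g5.png",np.hstack([a,b]))
R=Ro.from_euler("z",.177)*Ro.from_euler("y",np.pi/6)
for k in range(5):
    X=np.array([.5878,.0172,.027])+Ro.from_euler("z",.177).apply([0,.062*(k-2),0])+R.apply([.004,0,.117]);o=[]
    for n in I:
        J=I[n].copy()
        if n=="scene": J[J[...,0]<108]=0
        s=proj(n,X)[0]
        m=blue(J,s.round().astype(int)); o.append((int((m>.4).sum()),np.round(np.argwhere(m>.4).mean(0)[::-1]-s,1)))
    print(k,"scene",o[0],"top",o[1])
E
```

```text
0 scene (230, array([0.6, 0.3])) top (170, array([-0.1,  1. ]))
1 scene (239, array([0.6, 0.3])) top (167, array([0., 1.]))
2 scene (247, array([-0.2,  1.3])) top (163, array([-0.4,  0. ]))
3 scene (259, array([-0.6,  1. ])) top (166, array([ 0.2, -0.1]))
4 scene (276, array([0.7, 0.1])) top (175, array([0.1, 1.1]))
```

View pics/g5.png

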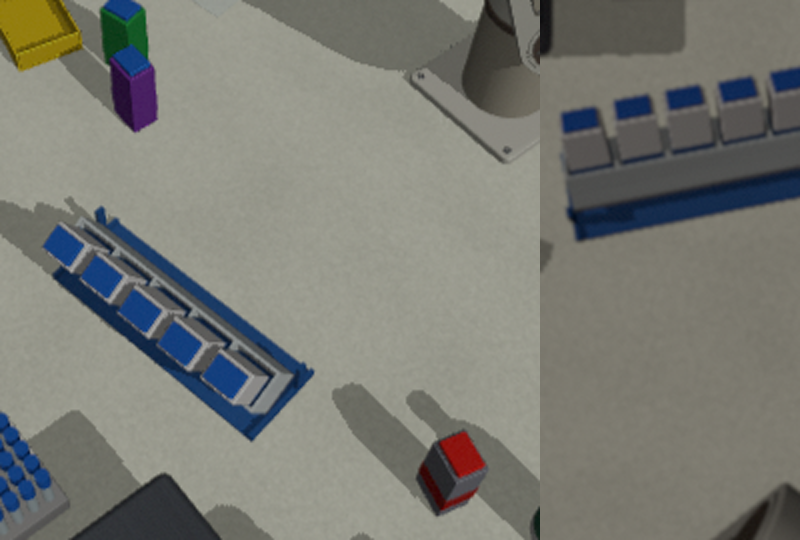

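All five pockets are filled, and the red, purple and green packs are untouched. The two new caps sit about 1 px off the line of the seated ones, so I'll resolve that offset in the pocket frame.

```bash
python3 - <<'E'
from h import *
from workcell import camera
from scipy.optimize import least_squares
I={n:camera(n)[:,:,::-1].copy() for n in("scene","top")}
Z=Ro.from_euler("z",.177);R=Z*Ro.from_euler("y",np.pi/6)
for k in range(5):
    X=np.array([.5878,.0172,.027])+Z.apply([0,.062*(k-2),0])+R.apply([.004,0,.117]);M={}
    for n in I:
        J=I[n].copy()
        if n=="scene": J[J[...,0]<108]=0
        M[n]=blue(J,proj(n,X)[0].round().astype(int))
    uv={n:np.argwhere(m>.4).mean(0)[::-1] for n,m in M.items()}
    s=least_squares(lambda x:np.r_[proj("scene",x)[0]-uv["scene"],proj("top",x)[0]-uv["top"]],X)
    print(k,"pocket-frame cap offset mm",np.round(R.inv().apply(s.x-X)*1000,1),"resid px",np.round(np.abs(s.fun).max(),2))
    g=lambda p:cost(M,(Z*Ro.from_euler("y",p[3])).apply(box(.0285,.0389,-.007,.001))+p[:3])
    r=fit(g,[*s.x,np.pi/6],[.003,.003,.003,.05]);print("   tilt",round(np.degrees(r.x[3]),1),np.round(R.inv().apply(r.x[:3]-X)*1000,1),round(r.fun,1))
E
```

```text
0 pocket-frame cap offset mm [ 0.2  0.3 -3.2] resid px 0.0
   tilt 41.2 [ 0.6  0.3 -0.1] 6.8
1 pocket-frame cap offset mm [ 0.3  0.1 -3.6] resid px 0.01
   tilt 39.8 [ 0.7  0.2 -0.1] 6.9
2 pocket-frame cap offset mm [ 2.9  0.6 -2.4] resid px 0.04
   tilt 43.0 [3.7 0.4 0.5] 7.1
3 pocket-frame cap offset mm [ 3.1 -0.5 -2.6] resid px 0.03
   tilt 43.2 [ 3.9 -0.8  0.4] 6.9
4 pocket-frame cap offset mm [-0.1  0.4 -3.3] resid px 0.01
   tilt 41.2 [ 0.6  0.1 -0.5] 7.0
```

The offset matches a 2.6° lean: cap +2.8 mm downhill, +0.9 mm up. Both new packs rest on the rim of the low wall with their bottoms about 2.5 mm short of it, so they are not flat on the floor. There is plenty of time, so I'll regrasp each one squarely, push it against the low wall and down, and release.

```bash
python3 pk.py 2 .004 .087 .25 .13
```

```text
t 17.6 tcp [ 0.4698 -0.3291  0.3233] q [-6.110e-01  3.840e-01  2.550e-01  1.443e+00  1.000e-03  1.260e+00] F [-0.2 -0.   0.4] w 0.0852
goal tcp [0.6895 0.0354 0.2742] -> shift mm [413.1 102.1  49.5] turn [ 0.2446 -0.061  -0.4747]
```

Request:
{"fn": "send_rows", "kwargs": {"moves": [[[39, 10, 0], [0.02, 0, -0.05], 85], [[78, 20, 0], [0.04, -0.01, -0.1], 85], [[117, 29, 0], [0.06, -0.015, -0.15], 85], [[156, 39, 0], [0.09, -0.02, -0.2], 85], [[195, 49, 5], [0.11, -0.03, -0.25], 85], [[234, 58, 10], [0.14, -0.035, -0.3], 85], [[273, 68, 16], [0.16, -0.04, -0.35], 85], [[312, 77, 25], [0.19, -0.05, -0.4], 85], [[351, 87, 35], [0.22, -0.055, -0.44], 85], [[390, 96, 42], [0.2446, -0.061, -0.4747], 85], [[413, 102, 46], [0.2446, -0.061, -0.4747], 85], [[413, 102, 46], [0.2446, -0.061, -0.4747], 85]]}}

```text
clock: 18.6
eef_pos: [0.6903, 0.0445, 0.2719]
tool_rot: [0.632, 0.764, -0.097, -0.082]
ft_force: [0.0, 0.6, -0.7]
grip_width: 0.0848
```

Request:
{"fn": "send_rows", "kwargs": {"moves": [[[0, 0, 0], [0, 0, 0], 85], [[0, 0, 0], [0, 0, 0], 85]]}}

```text
clock: 18.77
eef_pos: [0.6899, 0.0478, 0.27]
tool_rot: [0.631, 0.765, -0.098, -0.084]
ft_force: [-0.0, 0.6, -1.2]
grip_width: 0.0854
```

```bash
python3 pk.py 2 .004 .087 .36 .095; python3 pk.py 2 0.006 .087 .436 .062;python3 pk.py 2 0.005 .087 .48 .047;python3 pk.py 2 0.0035 .087 .5236 .033 .002
```

```text
t 18.77 tcp [0.6899 0.0478 0.27  ] q [ 0.078  0.903  0.998  1.923 -0.025  1.459] F [-0.   0.6 -1.2] w 0.0854
goal tcp [0.6869 0.0349 0.2392] -> shift mm [-12.2   2.6  31.1] turn [0.1013 0.0007 0.0153]
t 18.77 tcp [0.6899 0.0478 0.27  ] q [ 0.078  0.903  0.998  1.923 -0.025  1.459] F [-0.   0.6 -1.2] w 0.0854
goal tcp [0.682  0.0341 0.2055] -> shift mm [-12.3   6.5  65. ] turn [0.1773 0.0013 0.0153]
t 18.77 tcp [0.6899 0.0478 0.27  ] q [ 0.078  0.903  0.998  1.923 -0.025  1.459] F [-0.   0.6 -1.2] w 0.0854
goal tcp [0.6793 0.0336 0.1903] -> shift mm [-12.3   7.7  80.4] turn [0.2213 0.0017 0.0153]
t 18.77 tcp [0.6899 0.0478 0.27  ] q [ 0.078  0.903  0.998  1.923 -0.025  1.459] F [-0.   0.6 -1.2] w 0.0854
goal tcp [0.6764 0.0331 0.1759] -> shift mm [-12.3   8.5  95. ] turn [0.2649 0.002  0.0152]
goal tcp [0.6612 0.0303 0.1491] -> shift mm [-12.2   0.4 124.9] turn [0.2649 0.002  0.0152]
```

Request:
{"fn": "send_rows", "kwargs": {"moves": [[[-12, 1, 5], [0.03, 0, 0.015], 85], [[-12, 2, 12], [0.06, 0, 0.015], 85], [[-12, 2.5, 20], [0.1, 0, 0.015], 85], [[-12, 2.5, 27], [0.1, 0, 0.015], 85], [[-12, 2.5, 27], [0.1, 0, 0.015], 85], [[-12, 2.5, 27], [0.1, 0, 0.015], 85]]}}

```text
clock: 19.27
eef_pos: [0.6872, 0.0346, 0.2439]
tool_rot: [0.632, 0.754, -0.137, -0.114]
ft_force: [0.3, 1.0, -0.1]
grip_width: 0.0849
```

```bash
python3 pk.py 2 0.006 .087 .436 .062;python3 pk.py 2 0.005 .087 .48 .047;python3 pk.py 2 0.0035 .087 .5236 .033 .002
```

```text
t 19.27 tcp [0.6872 0.0346 0.2439] q [ 0.064  1.002  1.106  2.032 -0.04   1.465] F [ 0.3  1.  -0.1] w 0.0849
goal tcp [0.682  0.0341 0.2055] -> shift mm [ 0.4  8.6 37.7] turn [ 0.0769  0.0004 -0.0007]
t 19.27 tcp [0.6872 0.0346 0.2439] q [ 0.064  1.002  1.106  2.032 -0.04   1.465] F [ 0.3  1.  -0.1] w 0.0849
goal tcp [0.6793 0.0336 0.1903] -> shift mm [ 0.4 11.4 53. ] turn [ 0.1209  0.0004 -0.0007]
t 19.27 tcp [0.6872 0.0346 0.2439] q [ 0.064  1.002  1.106  2.032 -0.04   1.465] F [ 0.3  1.  -0.1] w 0.0849
goal tcp [0.6764 0.0331 0.1759] -> shift mm [ 0.5 13.7 67.4] turn [ 0.1645  0.0004 -0.0007]
goal tcp [0.6612 0.0303 0.1491] -> shift mm [ 0.5  8.6 98. ] turn [ 0.1645  0.0004 -0.0007]
```

Request:
{"fn": "send_rows", "kwargs": {"moves": [[[0.4, 2.5, 10], [0.02, 0, 0], 85], [[0.4, 4.5, 19], [0.04, 0, 0], 85], [[0.4, 6.5, 28], [0.06, 0, 0], 85], [[0.4, 8.6, 38], [0.077, 0, 0], 85], [[0.4, 10, 46], [0.1, 0, 0], 85], [[0.4, 11.4, 53], [0.12, 0, 0], 85], [[0.4, 13, 60], [0.143, 0, 0], 85], [[0.4, 13.7, 67], [0.1645, 0, 0], 85], [[0.4, 12, 78], [0.1645, 0, 0], 85], [[0.4, 10, 88], [0.1645, 0, 0], 85], [[0.4, 9, 95], [0.1645, 0, 0], 85], [[0.4, 9, 95], [0.1645, 0, 0], 85]]}}

```text
clock: 20.27
eef_pos: [0.6615, 0.0304, 0.1495]
tool_rot: [0.62, 0.74, -0.2, -0.168]
ft_force: [0.4, -0.1, -0.7]
grip_width: 0.0847
```

```bash
python3 pk.py 2 0.0035 .087 .5236 .004; python3 pk.py 2 0.005 .087 .5236 .004
```

```text
t 20.27 tcp [0.6615 0.0304 0.1495] q [ 0.065  1.095  0.997  1.999 -0.056  1.475] F [ 0.4 -0.1 -0.7] w 0.0847
goal tcp [0.6622 0.0305 0.1508] -> shift mm [-0.  -0.1 -1.4] turn [-0.0048 -0.0001 -0.0005]
t 20.27 tcp [0.6615 0.0304 0.1495] q [ 0.065  1.095  0.997  1.999 -0.056  1.475] F [ 0.4 -0.1 -0.7] w 0.0847
goal tcp [0.6634 0.0307 0.1501] -> shift mm [-0.   1.4 -1.4] turn [-0.0048 -0.0001 -0.0005]
```

Request:
{"fn": "send_rows", "kwargs": {"moves": [[[0, 0, -1], [-0.008, 0, 0], 50], [[0, 0, -1], [-0.008, 0, 0], 30], [[0, 0, -1], [-0.008, 0, 0], 30], [[0, 0, -1], [-0.008, 0, 0], 30], [[0, 0, -1], [-0.008, 0, 0], 30], [[0, 0, -1], [-0.008, 0, 0], 30]]}}

```text
clock: 20.77
eef_pos: [0.6623, 0.0305, 0.1511]
tool_rot: [0.621, 0.741, -0.197, -0.165]
ft_force: [1.2, -1.5, 2.8]
grip_width: 0.0396
```

```bash
python3 pk.py 2 0.0035 .087 .5236 .004; python3 pk.py 2 0.005 .087 .515 .004
```

```text
t 20.77 tcp [0.6623 0.0305 0.1511] q [ 0.065  1.087  0.988  1.989 -0.055  1.474] F [ 1.2 -1.5  2.8] w 0.0396
goal tcp [0.6622 0.0305 0.1508] -> shift mm [-0.   0.   0.4] turn [ 0.0045  0.0001 -0.0005]
t 20.77 tcp [0.6623 0.0305 0.1511] q [ 0.065  1.087  0.988  1.989 -0.055  1.474] F [ 1.2 -1.5  2.8] w 0.0396
goal tcp [0.6624 0.0305 0.1507] -> shift mm [-0.   0.3  0.4] turn [-0.0041  0.0001 -0.0005]
```

Request:
{"fn": "send_rows", "kwargs": {"moves": [[[0, 1, 0.5], [-0.004, 0, 0], 30], [[0, 2, 1], [-0.004, 0, 0], 30], [[0, 2.5, 1.5], [-0.004, 0, 0], 30], [[0, 2.5, 2], [-0.004, 0, 0], 30]]}}

```text
clock: 21.1
eef_pos: [0.6628, 0.0306, 0.1507]
tool_rot: [0.621, 0.741, -0.196, -0.164]
ft_force: [-1.9, 0.6, 11.5]
grip_width: 0.0396
```

```bash
python3 pk.py 2 0.0035 .087 .5236 .004; python3 -c "
from workcell import readout
from scipy.spatial.transform import Rotation as R
o=readout.get_obs();q=R.from_quat(o['tool_rot']).inv();print(q.apply(o['ft_force']).round(1),o['ft_torque'].round(2))"
```

```text
t 21.1 tcp [0.6628 0.0306 0.1507] q [ 0.065  1.085  0.985  1.984 -0.055  1.474] F [-1.9  0.6 11.5] w 0.0396
goal tcp [0.6622 0.0305 0.1508] -> shift mm [ 0.  -0.6  0.3] turn [ 0.0078  0.0003 -0.0006]
[ 0.9 -7.2 -9.1] [-0.12  1.18 -0.01]
```

Request:
{"fn": "send_rows", "kwargs": {"moves": [[[0, 2.5, 1], [-0.004, 0, 0], 30], [[0, 4, 1], [-0.004, 0, 0], 30], [[0, 4.5, 1], [-0.004, 0, 0], 30], [[0, 4.5, 1], [-0.004, 0, 0], 30]]}}

```text
clock: 21.43
eef_pos: [0.6633, 0.0307, 0.1506]
tool_rot: [0.62, 0.741, -0.197, -0.165]
ft_force: [-9.4, -1.0, 12.2]
grip_width: 0.0395
```

```bash
python3 pk.py 2 0.0035 .087 .5236 .004; python3 -c "
from workcell import readout
from scipy.spatial.transform import Rotation as R
o=readout.get_obs();q=R.from_quat(o['tool_rot']).inv();print(q.apply(o['ft_force']).round(1),o['ft_torque'].round(2))"
```

```text
t 21.43 tcp [0.6633 0.0307 0.1506] q [ 0.065  1.092  0.997  1.993 -0.055  1.474] F [-9.4 -1.  12.2] w 0.0395
goal tcp [0.6622 0.0305 0.1508] -> shift mm [ 0.  -1.1  0.4] turn [ 0.0036  0.0001 -0.0003]
[  0.7 -14.3  -5.9] [-0.41  2.75 -0.05]
```

The low wall was felt: 14 N lateral for 0.5 mm of travel, at x = +4.6 mm versus the expected +4. I'll press down and release.

Request:
{"fn": "send_rows", "kwargs": {"moves": [[[0, 2.5, 2], [0, 0, 0], 30], [[0, 2, 3.5], [0, 0, 0], 30], [[0, 1.5, 3.5], [0, 0, 0], 30], [[0, 1, 2], [0, 0, 0], 45], [[0, 0, 0.5], [0, 0, 0], 60], [[0, 0, 0], [0, 0, 0], 75], [[0, 0, 0], [0, 0, 0], 85], [[0, 0, 0], [0, 0, 0], 85], [[0, 0, 0], [0, 0, 0], 85]]}}

```text
clock: 22.18
eef_pos: [0.6632, 0.0307, 0.1499]
tool_rot: [0.62, 0.741, -0.198, -0.165]
ft_force: [-0.4, -0.5, -0.3]
grip_width: 0.0849
```

```bash
python3 pk.py 2 0.0035 .087 .5236 .004; cat > chk.py <<'E'
from h import *
from workcell import camera
from scipy.optimize import least_squares
import sys
I={n:camera(n)[:,:,::-1].copy() for n in("scene","top")}
Z=Ro.from_euler("z",.177);R=Z*Ro.from_euler("y",np.pi/6)
for k in range(5):
    X=np.array([.5878,.0172,.027])+Z.apply([0,.062*(k-2),0])+R.apply([.004,0,.117]);uv={};a=[]
    for n in I:
        J=I[n].copy()
        if n=="scene": J[J[...,0]<108]=0
        try: m=blue(J,proj(n,X)[0].round().astype(int))
        except Exception: continue
        uv[n]=np.argwhere(m>.4).mean(0)[::-1];a.append(int((m>.4).sum()))
    if len(uv)<2: print(k,"hidden");continue
    s=least_squares(lambda x:np.r_[proj("scene",x)[0]-uv["scene"],proj("top",x)[0]-uv["top"]],X)
    print(k,a,"cap offset mm",np.round(R.inv().apply(s.x-X)*1000,1))
E
```

```text
t 22.18 tcp [0.6632 0.0307 0.1499] q [ 0.066  1.092  0.997  1.993 -0.055  1.474] F [-0.4 -0.5 -0.3] w 0.0849
goal tcp [0.6622 0.0305 0.1508] -> shift mm [ 0.  -1.4 -0.2] turn [ 0.0027  0.     -0.0003]
```

Request:
{"fn": "send_rows", "kwargs": {"moves": [[[0, -1, -9], [0, 0, 0], 85], [[0, -2, -18], [0, 0, 0], 85], [[0, -3, -26], [-0.005, 0, 0], 85], [[0, -4, -31], [-0.01, 0, 0], 85], [[0, -5, -38], [-0.03, 0, 0], 85], [[0, -7, -45], [-0.05, 0, 0], 85], [[0, -9, -52], [-0.072, 0, 0], 85], [[0, -11.5, -60], [-0.095, 0, 0], 85], [[0, -16, -75], [-0.13, 0, 0], 85], [[0, -23, -91], [-0.17, 0, 0], 85], [[0, -26, -104], [-0.2, 0, 0], 85], [[0, -26, -104], [-0.2, 0, 0], 85]]}}

```text
clock: 23.18
eef_pos: [0.6927, 0.0358, 0.2592]
tool_rot: [0.634, 0.757, -0.119, -0.099]
ft_force: [-1.0, 0.1, 1.1]
grip_width: 0.0848
```

```bash
python3 pk.py 3 .004 .087 .3 .115; python3 pk.py 3 .004 .087 .36 .095
```

```text
t 23.18 tcp [0.6927 0.0358 0.2592] q [ 0.063  0.97   1.093  2.003 -0.036  1.463] F [-1.   0.1  1.1] w 0.0848
goal tcp [0.6779 0.0963 0.2593] -> shift mm [62.2 -3.8  1. ] turn [-0.0103  0.0011 -0.0008]
t 23.18 tcp [0.6927 0.0358 0.2592] q [ 0.063  0.97   1.093  2.003 -0.036  1.463] F [-1.   0.1  1.1] w 0.0848
goal tcp [0.6759 0.096  0.2392] -> shift mm [62.2  0.5 20.7] turn [ 0.0497  0.001  -0.0008]
```

Request:
{"fn": "send_rows", "kwargs": {"moves": [[[30, -2, 0], [-0.01, 0, 0], 85], [[62, -3.8, 0], [-0.01, 0, 0], 85], [[62.2, -3.8, 0], [-0.01, 0, 0], 85], [[62.2, -3.8, 0], [-0.01, 0, 0], 85], [[62.2, -2, 8], [0.02, 0, 0], 85], [[62.2, 0.5, 16], [0.05, 0, 0], 85], [[62.2, 0.5, 16], [0.05, 0, 0], 85], [[62.2, 0.5, 16], [0.05, 0, 0], 85]]}}

```text
clock: 23.85
eef_pos: [0.6776, 0.0953, 0.2416]
tool_rot: [0.632, 0.754, -0.139, -0.115]
ft_force: [-0.7, 0.5, 0.6]
grip_width: 0.0851
```

```bash
python3 pk.py 3 0.006 .087 .436 .062;python3 pk.py 3 0.005 .087 .48 .047;python3 pk.py 3 0.0035 .087 .5236 .033 .004
```

```text
t 23.85 tcp [0.6776 0.0953 0.2416] q [ 0.144  0.992  1.078  2.02  -0.013  1.542] F [-0.7  0.5  0.6] w 0.0851
goal tcp [0.6711 0.0951 0.2055] -> shift mm [ 1.   6.9 36. ] turn [ 0.0729  0.0008 -0.0018]
t 23.85 tcp [0.6776 0.0953 0.2416] q [ 0.144  0.992  1.078  2.02  -0.013  1.542] F [-0.7  0.5  0.6] w 0.0851
goal tcp [0.6684 0.0946 0.1903] -> shift mm [ 1.   9.7 51.2] turn [ 0.1169  0.0007 -0.0018]
t 23.85 tcp [0.6776 0.0953 0.2416] q [ 0.144  0.992  1.078  2.02  -0.013  1.542] F [-0.7  0.5  0.6] w 0.0851
goal tcp [0.6655 0.0941 0.1759] -> shift mm [ 1.  12.  65.6] turn [ 0.1605  0.0007 -0.0018]
goal tcp [0.6512 0.0915 0.1508] -> shift mm [ 1.   7.4 94.2] turn [ 0.1605  0.0007 -0.0018]
```

Request:
{"fn": "send_rows", "kwargs": {"moves": [[[1, 2, 10], [0.02, 0, 0], 85], [[1, 3.5, 19], [0.04, 0, 0], 85], [[1, 5, 28], [0.056, 0, 0], 85], [[1, 7, 36], [0.073, 0, 0], 85], [[1, 8.5, 44], [0.095, 0, 0], 85], [[1, 9.7, 51], [0.117, 0, 0], 85], [[1, 11, 58], [0.14, 0, 0], 85], [[1, 12, 65], [0.158, 0, 0], 85], [[1, 10.5, 76], [0.158, 0, 0], 85], [[1, 8.5, 86], [0.158, 0, 0], 85], [[1, 7.5, 92], [0.158, 0, 0], 85], [[1, 7.5, 92], [0.158, 0, 0], 85]]}}

```text
clock: 24.85
eef_pos: [0.6511, 0.0916, 0.151]
tool_rot: [0.62, 0.74, -0.199, -0.166]
ft_force: [-1.0, -0.4, 0.6]
grip_width: 0.085
```

Request:
{"fn": "send_rows", "kwargs": {"moves": [[[0, 0, -0.5], [0, 0, 0], 50], [[0, 0, -0.5], [0, 0, 0], 30], [[0, 0, -0.5], [0, 0, 0], 30], [[0, 0, -0.5], [0, 0, 0], 30], [[0, 0, -0.5], [0, 0, 0], 30], [[0, 0, -0.5], [0, 0, 0], 30]]}}

```text
clock: 25.35
eef_pos: [0.6517, 0.0917, 0.152]
tool_rot: [0.621, 0.74, -0.199, -0.166]
ft_force: [1.3, 0.3, 2.3]
grip_width: 0.0395
```

```bash
python3 pk.py 3 0.0035 .087 .5236 .004
```

```text
t 25.35 tcp [0.6517 0.0917 0.152 ] q [ 0.145  1.077  0.968  1.985 -0.016  1.545] F [1.3 0.3 2.3] w 0.0395
goal tcp [0.6512 0.0915 0.1508] -> shift mm [-0.1  0.2  1.2] turn [-0.0004  0.0005 -0.0017]
```

Request:
{"fn": "send_rows", "kwargs": {"moves": [[[0, 1.5, 1], [-0.006, 0, 0], 30], [[0, 3, 1.5], [-0.006, 0, 0], 30], [[0, 4, 2], [-0.006, 0, 0], 30], [[0, 4.5, 2], [-0.006, 0, 0], 30], [[0, 4.5, 2], [-0.006, 0, 0], 30]]}}

```text
clock: 25.77
eef_pos: [0.6527, 0.0918, 0.1514]
tool_rot: [0.621, 0.74, -0.198, -0.165]
ft_force: [-7.3, -1.1, 12.6]
grip_width: 0.0395
```

```bash
python3 pk.py 3 0.0035 .087 .5236 .004; python3 -c "
from workcell import readout
from scipy.spatial.transform import Rotation as R
o=readout.get_obs();q=R.from_quat(o['tool_rot']).inv();print(q.apply(o['ft_force']).round(1),o['ft_torque'].round(2))"
```

```text
t 25.77 tcp [0.6527 0.0918 0.1514] q [ 0.145  1.079  0.971  1.985 -0.016  1.545] F [-7.3 -1.1 12.6] w 0.0395
goal tcp [0.6512 0.0915 0.1508] -> shift mm [-0.  -1.   1.2] turn [ 0.0013  0.0005 -0.0016]
[  0.2 -12.7  -7.3] [-0.33  2.03 -0.02]
```

Same wall contact here (x = +4.5 mm, 12.7 N). Press down and release, then back off.

Request:
{"fn": "send_rows", "kwargs": {"moves": [[[0, 3, 2.5], [0, 0, 0], 30], [[0, 2, 4], [0, 0, 0], 30], [[0, 1.5, 4], [0, 0, 0], 30], [[0, 1, 2], [0, 0, 0], 45], [[0, 0, 0.5], [0, 0, 0], 60], [[0, 0, 0], [0, 0, 0], 75], [[0, 0, 0], [0, 0, 0], 85], [[0, 0, 0], [0, 0, 0], 85], [[0, 0, 0], [0, 0, 0], 85]]}}

```text
clock: 26.52
eef_pos: [0.6526, 0.0918, 0.1506]
tool_rot: [0.621, 0.74, -0.199, -0.166]
ft_force: [0.4, 0.2, -0.0]
grip_width: 0.0847
```

Request:
{"fn": "send_rows", "kwargs": {"moves": [[[0, -1, -9], [0, 0, 0], 85], [[0, -2, -18], [0, 0, 0], 85], [[0, -3, -26], [-0.005, 0, 0], 85], [[0, -4, -31], [-0.01, 0, 0], 85], [[0, -5, -38], [-0.03, 0, 0], 85], [[0, -7, -45], [-0.05, 0, 0], 85], [[0, -9, -52], [-0.072, 0, 0], 85], [[0, -11.5, -60], [-0.095, 0, 0], 85], [[0, -16, -75], [-0.13, 0, 0], 85], [[0, -23, -91], [-0.17, 0, 0], 85], [[0, -26, -104], [-0.2, 0, 0], 85], [[0, -26, -104], [-0.2, 0, 0], 85]]}}

```text
clock: 27.52
eef_pos: [0.6823, 0.0972, 0.2598]
tool_rot: [0.635, 0.757, -0.12, -0.099]
ft_force: [1.4, 0.2, 0.4]
grip_width: 0.0848
```

```bash
python3 plan.py .47 -.33 .27 -.3 0
```

```text
t 27.52 tcp [0.6823 0.0972 0.2598] q [ 0.145  0.957  1.067  1.994 -0.011  1.542] F [1.4 0.2 0.4] w 0.0848
goal tcp [ 0.47  -0.33   0.324] -> shift mm [-383.6 -289.5   26.7] turn [-0.3064  0.0759  0.4716]
```

Request:
{"fn": "send_rows", "kwargs": {"moves": [[[-10, -20, -20], [-0.03, 0, 0], 85], [[-384, -290, 27], [-0.306, 0.076, 0.472], 85], [[-384, -290, 27], [-0.306, 0.076, 0.472], 85], [[-384, -290, 27], [-0.306, 0.076, 0.472], 85], [[-384, -290, 27], [-0.306, 0.076, 0.472], 85], [[-384, -290, 27], [-0.306, 0.076, 0.472], 85], [[-384, -290, 27], [-0.306, 0.076, 0.472], 85], [[-384, -290, 27], [-0.306, 0.076, 0.472], 85], [[-384, -290, 27], [-0.306, 0.076, 0.472], 85], [[-384, -290, 27], [-0.306, 0.076, 0.472], 85], [[-384, -290, 27], [-0.306, 0.076, 0.472], 85], [[-384, -290, 27], [-0.306, 0.076, 0.472], 85]]}}

```text
clock: 28.52
eef_pos: [0.4746, -0.3183, 0.3225]
tool_rot: [0.805, 0.593, -0.0, -0.001]
ft_force: [1.6, -0.4, 0.5]
grip_width: 0.085
```

```bash
python3 chk.py; python3 plan.py
```

```text
0 [229, 170] cap offset mm [ 0.2  0.1 -3.5]
1 [238, 170] cap offset mm [ 0.2  0.2 -3.3]
2 [252, 165] cap offset mm [ 1.4  0.4 -3. ]
3 [260, 168] cap offset mm [ 1.1 -0.6 -3. ]
4 [275, 175] cap offset mm [-0.   0.4 -3.3]
t 28.62 tcp [ 0.473  -0.3221  0.3227] q [-0.597  0.381  0.248  1.438 -0.002  1.283] F [-0.5  0.8 -0.2] w 0.085
```

The lean dropped from about 2.6° to 1.1°, with underside height within 0.3 mm of the seated packs. One last look at the whole scene.

```bash
python3 - <<'E'
from workcell import camera
import cv2
cv2.imwrite("pics/fin.png",camera("scene")[:,:,::-1])
E
```

```text
(no output)
```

View pics/fin.png

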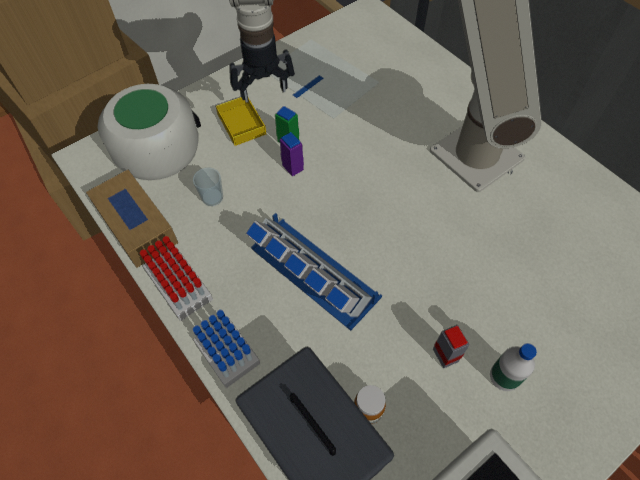

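The rack is full and its five caps, (259,233) to (340,297), are in line. The red-capped pack, sanitiser, jar, beaker, tray and the coloured packs stand where they were, and the gripper is clear in the air. I'm handing in.

```bash
python3 -c "
from workcell import order
print(order.job_done())"
```

```text
the job is handed in; nothing more can be done
None
```

Both blue-capped spares are in the two empty pockets: one in pocket 3, the other in pocket 2. Both are cap up, pushed down to floor contact and released. I handed the job in at about 29 s of the 59 s limit.

- **Seating:** My first check showed both new packs leaning about 2.6°, because their bottoms had stopped short of the low wall. I regrasped each one, pushed it against the wall and down, and released it again. Wrist readings taken while pressing were at most about 15 N.
- **Last measurement:** The two new caps still sit 1.1–1.4 mm further downhill than the seated ones, a lean of about 1°. Their height is within about 0.5 mm of the seated packs. I judged that home and did not correct it further.
- **Everything else:** The last scene picture shows the three seated packs, the red-capped pack and the other bench things where they were. The gripper was open and touching nothing.

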